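# Seasonings from the drying tray to the rack, in the same order

## Robot

A 6-joint arm with a two-finger parallel gripper is mounted at the origin on the work surface. World frame = base frame: x ahead of the robot, y to its left, z up, the work surface at z = 0. Lengths are in m, angles in rad, forces in N, time in s.
With the tool pointing down it reaches from about 0.4 to 0.825 m from the base axis. Payload 7 kg.
Tool frame: the origin (TCP) lies on the centre line of the jaws, within the pads' length; the fingertips stand 14 mm ahead of it and the grasp point (between the pads) lies 5 mm behind it; z points along the fingers, y is the direction in which the jaws open and shut (so a half turn about z gives the same grasp; the last joint's range is limited). The gripper opens to 85 mm and grips with 20 to 120 N. Pads are 22 mm wide; open, the fingers measure 114 mm over their backs; the gripper's body (76 mm by 85 mm) begins 54 mm behind the grasp point. The pads swing forward as they close: fully open they stand 13 mm farther back than shut.
Start: joints at [1.625, 0.359, 0.012, 0, -1.224, -0.288], TCP at [0.156, 0.657, 0.245] pointing down, gripper open.
Joint ranges: [-3.07, 3.07], [-1.43, 2.12], [-1.02, 1.25], [-3.03, 1.67], [-3.05, -0], [-3.03, 3.03]. Speed limits (rad/s): [2.39, 2.39, 3.01, 3.14, 3.14, 3.14].

## Interface

Orientations are given as [roll, pitch, yaw] about the fixed x, y, z axes, in that order (R = Rz(yaw) Ry(pitch) Rx(roll)).
In Python, from bench import * gives the robot as it stands.
- The arm moves only by the tool carry_out, never from a script. Its argument "plan" is a list of rows, each a list of 2 entries, a list of its own where there are three numbers: the shift along the tool's x, y, z in cm, then the turn, a rotation vector about the tool's x, y, z in degrees. In form: [[[dx, dy, dz], [ax, ay, az]], ...]. A call has 1 to 5 rows; each row shifts and turns the commanded pose from where the row before left it, along the tool's axes as they then stand; what a row does not reach is not made up. A row lasts 1/8 s, in which the tool goes at most 62.5 mm and 10.7 degrees, less where a joint would pass 70% of its speed; a pose out of reach is approached as far as the arm can. A call is refused whole if a number of a shift passes 6.25 or a number of a turn 10.7, either way. A call with a gripper value outside its range is refused whole. "grip" is the opening, from 0 (shut) to 1 (fully open), set as the call begins (left out, the last holds). The fingers move at their own pace and stop on an object; "newtons" is the grip in N (left out, the last holds). Time passes only in rows, so rows that do not move let the fingers close. It gives the time, the measured TCP pose, the force and the opening at its end, in the units of the state.
- observe(): the state, without advancing time (a new reading comes with each control period).
- capture(name): name is "side" or "top" or "wrist"; returns a dict with "pixels" (420x560x3 uint8, red, green, blue), "mtx" (3x3 intrinsics, pixels), "xyz" and "rotation" of the camera in the world. Camera axes: x right, y up, looking along -z (the intrinsics and any distortion apply to the point x, -y, -z); pixel columns grow to the right and rows downward; lengths in m; the calibration is good to about 2 mm. The wrist camera is an equidistant fisheye: a pixel r from the principal point sees the ray r / f radians off the axis. A picture is of the moment at which its call begins. There is no depth.
- sign_off(): hands the job in, once; it reports no verdict.
Trained networks look in a picture, given as the dict that the camera call returned (one of the last four; its "shot" number tells which), for a name from the list of things; names that differ only in an ending like _2 or _b are one class to them, and where a whole thing is asked for, a point or a joint stands for the part that bears it (a point fixed in the world has none). Each returns a list of dicts, best first, with "score" (0 to 1); they miss things now and then, are a little off and sometimes report something else, mostly with a low value. They report only what shows in the picture. A call takes as long as a camera call. They do not tell look-alikes from the thing itself.
- trace(picture, label): "mask" (420x560 bool, what is visible of it) and "extent" ([centre column, centre row, width, height] in pixels, round what is visible of it).
- tip_of(picture, label): "uv" ([column, row] in pixels: a listed point, or the origin of a listed thing).
The state is a dict: "time_s": time; "joint_positions": joint angles; "dq": joint speeds; "joint_torque": joint torques, N m; "position": TCP position; "ee_rot": TCP orientation; "contact_force": force on the tool from outside, world axes, zero at the start; "wrist_torque": the same for the moment, N m; "opening": finger opening in m.
Only numpy, scipy, OpenCV 4.12 (cv2) and the standard library are available. Lean on these libraries where they do the work, as an engineer would, in place of code of your own. Each camera call takes 0.05 s, during which the arm holds its last target.

## Task

The cook has lined up four seasonings on the white drying tray in the order they will be needed. Move all four into the brown wooden rack, one to each bay and in the same left-to-right order, so that each stands upright on the floor of its bay. Set them down gently and do not tip any over.

Things in the scene. Friction and masses are not known exactly. Their poses are not given: they have to be found in the camera images.
- jar: squat round jar, white ceramic, lid and all: 54 mm diameter, 75 mm tall, straight-sided from 3 to 56 mm, about 0.2 kg. Origin at the centre of its underside, z up along its axis
- shaker: slim steel shaker with a domed, pierced top: 42 mm diameter, 85 mm tall, straight-sided up to 70 mm, about 0.15 kg. Origin at the centre of its underside, z up along its axis
- mill: pale wooden pepper mill: straight body 50 mm diameter up to 70 mm, narrow neck, round head 44 mm wide with a small steel button, 105 mm tall in all, about 0.22 kg. Origin at the centre of its underside, z up along its axis
- bottle: amber glass bottle: straight body 48 mm diameter up to 70 mm, sloping shoulder, black cap 28 mm wide, 102 mm tall in all, about 0.25 kg. Origin at the centre of its underside, z up along its axis
- mat_jar: cork mat, a flat round disc 68 mm across and 4 mm thick, fixed on the drying tray; the jar starts on it (within 4 mm of its middle). Origin at the centre of its underside, z up. It stays where it is and so shows where in the row the jar began
- mat_shaker: cork mat, a flat round disc 68 mm across and 4 mm thick, fixed on the drying tray; the shaker starts on it (within 4 mm of its middle). Origin at the centre of its underside, z up. It stays where it is and so shows where in the row the shaker began
- mat_mill: cork mat, a flat round disc 68 mm across and 4 mm thick, fixed on the drying tray; the mill starts on it (within 4 mm of its middle). Origin at the centre of its underside, z up. It stays where it is and so shows where in the row the mill began
- mat_bottle: cork mat, a flat round disc 68 mm across and 4 mm thick, fixed on the drying tray; the bottle starts on it (within 4 mm of its middle). Origin at the centre of its underside, z up. It stays where it is and so shows where in the row the bottle began
- tray: white plastic drying tray, fixed, 110 (x) by 336 mm (y), floor 8 mm and rim 14 mm above its underside. The four cork mats lie on its floor in a row along y, at x = 0, y = -118.5, -39.5, 39.5, 118.5 mm. Origin: centre of its underside, z up. Turned by at most 18 degrees: +y is always the robot's left
- rack: brown wooden rack, fixed, 88 (x) by 324 mm (y), empty at the start. Four open-topped bays in a row along y, centred at x = 0, y = -118.5, -39.5, 39.5, 118.5 mm; each 80 (x) by 75 mm (y) inside, walls 4 mm thick. Bay floor 10 mm, wall tops 24 mm above the underside. Origin: centre of its underside, z up. Turned by at most 18 degrees: +y is always the robot's left
There are look-alikes about, which are no part of the job. Leave any purple look-alike of the jar alone.

How it is judged:
By the outcome, as a careful person would: the job done as asked, in the order asked, and still so for the second after the job is handed in, with the robot touching nothing.
It also fails if it takes over 99 s, if anything falls off the work surface, if the arm or the gripper's body presses on something with over 40 N, if the wrist force passes 120 N, or if a joint passes its speed limit or range.

## Working session

There is one attempt and no reset: what is moved stays moved. The work goes in short steps, Python scripts to look and compute and a tool call to move; the robot and the scene stay as the last step left them, time stands still between calls to the robot, and variables do not carry over. Pictures are saved under pics/ and viewed, and the job is handed in when it is done.

Besides the shell and the picture viewer there is one more tool, called after ">>>" as name([rows], argument=value, ...), one row to a line, values as JSON. carry_out: Moves the arm, as the interface text tells. Its arguments: {"type":"object","properties":{"plan":{"type":"array","items":{"type":"array"}},"grip":{"type":"number"},"newtons":{"type":"number"}},"required":["plan"]}

```bash
ls; mkdir -p pics; python3 - <<'E'
from bench import *
import cv2
print(observe())
for n in ["side","top","wrist"]:
    p=capture(n); cv2.imwrite(f"pics/{n}0.png",p["pixels"][:,:,::-1]); print(n,p["mtx"],p["xyz"],p["rotation"],p.keys())
E
```

```text
pics
{'time_s': 0.0, 'joint_positions': array([ 1.62508510e+00,  3.59388174e-01,  1.10278736e-02, -3.80927667e-04,
       -1.22406630e+00, -2.88096591e-01]), 'dq': array([-0.00092965, -0.0013881 ,  0.00123582, -0.00038188, -0.00016807,
       -0.00058028]), 'joint_torque': array([-1.31252551e-05, -5.83311510e+01,  2.93426549e+01,  6.93647236e+00,
       -6.05043620e-03, -1.78068598e-05]), 'position': array([0.15629615, 0.65617391, 0.24434378]), 'ee_rot': array([ 3.13992781e+00, -1.19923180e-04, -2.33937463e-01]), 'contact_force': array([ 0.51730917, -0.29945725,  0.15810471]), 'wrist_torque': array([-0.01731657, -0.04361314, -0.05768938]), 'opening': 0.08513443392308498}
side [[404.75364326   0.         276.24194704]
 [  0.         404.75364326 211.50714512]
 [  0.           0.           1.        ]] [0.23727665 0.58409664 0.80141485] [ 0.69361117  0.01809084 -2.82290687] dict_keys(['pixels', 'mtx', 'xyz', 'rotation', 'shot'])
top [[386.68260724   0.         282.75090384]
 [  0.         386.68260724 204.2644096 ]
 [  0.           0.           1.        ]] [ 0.33004504 -0.02055714  0.84740966] [ 0.16725321  0.02228136 -1.57039792] dict_keys(['pixels', 'mtx', 'xyz', 'rotation', 'shot'])
wrist [[325.1922621    0.         282.81724042]
 [  0.         325.1922621  215.66426594]
 [  0.           0.           1.        ]] [0.23355288 0.63870602 0.37236592] [-3.11675735e-01 -9.21097324e-04 -1.80548235e+00] dict_keys(['pixels', 'mtx', 'xyz', 'rotation', 'shot'])
```

View pics/top0.png

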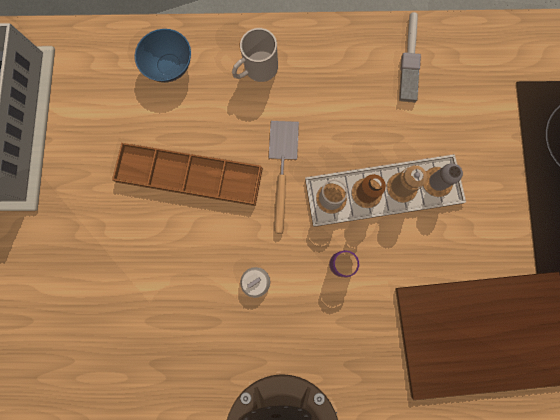

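View pics/side0.png

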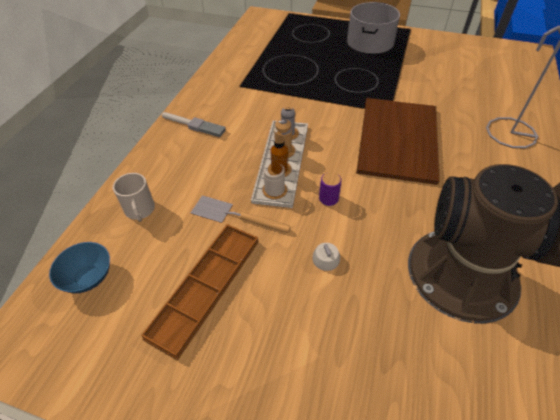

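View pics/wrist0.png

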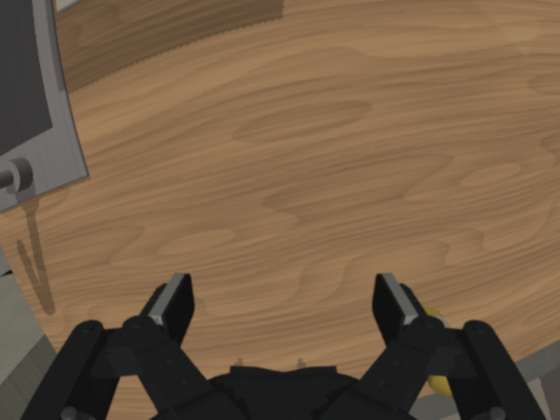

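The row on the tray, from the robot's left, is jar (335,195), bottle (370,187), mill (408,180), shaker (447,175). The empty rack is at (188,175). The purple look-alike is at (345,264). Next I measure.

```bash
cat > h.py <<'E'
import numpy as np, cv2
from scipy.spatial.transform import Rotation as Ro
from scipy.optimize import least_squares
def RR(p): return Ro.from_euler('xyz',p['rotation']).as_matrix()
def proj(p,X):
    X=np.atleast_2d(X); q=(X-p['xyz'])@RR(p); q=np.c_[q[:,0],-q[:,1],-q[:,2]]
    K=p['mtx']
    if p.get('fish'):
        r=np.hypot(q[:,0],q[:,1]); th=np.arctan2(r,q[:,2]); s=th/np.maximum(r,1e-9)
        return np.c_[K[0,0]*q[:,0]*s+K[0,2],K[1,1]*q[:,1]*s+K[1,2]]
    return np.c_[K[0,0]*q[:,0]/q[:,2]+K[0,2],K[1,1]*q[:,1]/q[:,2]+K[1,2]]
def ray(p,uv):
    K=p['mtx'];a=(uv[0]-K[0,2])/K[0,0];b=(uv[1]-K[1,2])/K[1,1]
    if p.get('fish'):
        r=np.hypot(a,b); d=np.array([a/r*np.sin(r),b/r*np.sin(r),np.cos(r)]) if r>1e-9 else np.array([0,0,1.])
    else: d=np.array([a,b,1.])
    return RR(p)@np.array([d[0],-d[1],-d[2]])
def onz(p,uv,z):
    d=ray(p,uv); return p['xyz']+d*(z-p['xyz'][2])/d[2]
def W(x,y,yaw,L):
    c,s=np.cos(yaw),np.sin(yaw); L=np.atleast_2d(L)
    return np.c_[x+c*L[:,0]-s*L[:,1],y+s*L[:,0]+c*L[:,1],L[:,2]]
E
python3 - <<'E'
from bench import *
from h import *
import pickle
Z=dict(jar=.012,shaker=.012,mill=.012,bottle=.012,mat_jar=.008,mat_shaker=.008,mat_mill=.008,mat_bottle=.008,tray=0,rack=0)
S={}
for n in ["top","side"]:
    p=capture(n);S[n]=p
    for k,z in Z.items():
        for t in tip_of(p,k)[:2]:
            print(n,k,round(t['score'],2),np.round(t['uv'],1),np.round(onz(p,t['uv'],z)[:2],4))
        for t in trace(p,k)[:2]:
            print('   tr',round(t['score'],2),np.round(t['extent'],1)); S.setdefault((n,k),[]).append(t)
pickle.dump(S,open('S.pkl','wb'))
E
```

```text
top jar 0.78 [334.6 198. ] [ 0.4847 -0.1155]
top jar 0.74 [336.8 264.3] [ 0.3411 -0.117 ]
   tr 0.79 [334.2 193.7  24.   31.3]
   tr 0.54 [335.8 264.9  15.1  17.5]
   tr 0.88 [444.9 174.3  34.4  25.6]
top mill 0.74 [400.7 188.7] [ 0.5048 -0.2604]
   tr 0.71 [409.2 184.   39.6  33. ]
top bottle 0.59 [366.8 190. ] [ 0.5022 -0.1864]
   tr 0.85 [371.1 187.6  27.4  27.9]
top mat_jar 0.62 [331.6 194.2] [ 0.4939 -0.1095]
   tr 0.97 [330.6 198.1  31.1  34.8]
top mat_shaker 0.72 [433.  183.4] [ 0.5173 -0.3328]
   tr 0.75 [437.6 181.5  28.   31.8]
top mat_mill 0.53 [402.4 186.7] [ 0.5102 -0.2655]
   tr 0.6 [401.9 188.2  31.9  27.5]
top mat_bottle 0.69 [369.5 194.2] [ 0.4936 -0.1927]
   tr 0.84 [368.6 194.2  26.6  23.7]
   tr 0.24 [409.6 181.8  38.5  30.5]
top tray 0.88 [382.4 190.8] [ 0.5028 -0.2232]
   tr 0.62 [383.9 191.1 163.   73.6]
top rack 0.77 [188.5 172.6] [0.5467 0.2121]
top rack 0.42 [401.2 187.9] [ 0.5092 -0.265 ]
   tr 0.75 [185.2 175.8 149.3  60.7]
side jar 0.87 [329.3 197.6] [ 0.3394 -0.1208]
side jar 0.79 [275.6 190.5] [ 0.4808 -0.1031]
   tr 0.97 [276.7 184.7  20.8  23.3]
   tr 0.81 [330.9 192.9  22.5  25.3]
side shaker 0.71 [288.7 133.1] [ 0.5171 -0.3386]
   tr 0.72 [286.4 121.1  18.   27.6]
   tr 0.69 [281.3 162.3  59.   82.8]
side mill 0.84 [280.6 150.3] [ 0.5168 -0.2579]
   tr 0.78 [282.1 134.8  18.4  26.5]
side bottle 0.78 [279.7 167.4] [ 0.4974 -0.1896]
   tr 0.64 [282.  159.4  14.3  33.5]
side mat_jar 0.52 [274.5 190.9] [ 0.4844 -0.1043]
side mat_mill 0.48 [283.2 149.1] [ 0.5125 -0.2693]
   tr 0.56 [293.5 151.1   8.3  10.9]
   tr 0.49 [279.9 169.9  20.5   9.2]
side mat_bottle 0.59 [282.4 168.3] [ 0.4904 -0.1924]
   tr 0.58 [280.1 171.2  22.1  11.3]
side tray 0.87 [279.7 160.6] [ 0.51  -0.228]
side tray 0.22 [274.4 189.8] [ 0.4884 -0.115 ]
   tr 0.62 [279.4 163.6  60.   87.3]
side rack 0.84 [207.5 286.7] [0.5381 0.2097]
side rack 0.52 [275.1 188. ] [ 0.4887 -0.1219]
```

```bash
cat >> h.py <<'E'
BOX=dict(tray=(.110,.336,.014),rack=(.088,.324,.024))
def outline(p,k,q):
    a,b,h=BOX[k]; L=[[sx*a/2,sy*b/2,z] for z in (0,h) for sx in(-1,1) for sy in(-1,1)]
    return cv2.convexHull(proj(p,W(*q,L)).astype(np.float32))[:,0]
def fitmask(items,k,q0):
    # items: list of (pic, mask)
    def res(q):
        r=[]
        for p,m in items:
            c=max(cv2.findContours(m.astype(np.uint8),cv2.RETR_EXTERNAL,cv2.CHAIN_APPROX_NONE)[0],key=len)
            c=cv2.convexHull(c)[:,0].astype(np.float32)
            # densify
            cc=np.concatenate([np.linspace(c[i],c[(i+1)%len(c)],max(2,int(np.linalg.norm(c[i]-c[(i+1)%len(c)])/2)),endpoint=False) for i in range(len(c))])
            o=outline(p,k,q)
            r+= [cv2.pointPolygonTest(o.reshape(-1,1,2),(float(u),float(v)),True) for u,v in cc]
        return np.array(r)
    s=least_squares(res,q0,loss='soft_l1',f_scale=1.0,diff_step=1e-3,x_scale=[.01,.01,.02])
    return s.x,np.abs(s.fun).mean(), np.median(np.abs(res(s.x)))
def draw(p,polys,box,sc,fn,pts=()):
    x0,y0,x1,y1=box
    im=cv2.resize(np.ascontiguousarray(p['pixels'][y0:y1,x0:x1,::-1]),None,fx=sc,fy=sc,interpolation=cv2.INTER_CUBIC)
    for P in polys:
        cv2.polylines(im,[np.round(((P+.5-[x0,y0])*sc-.5)*16).astype(np.int32)],True,(0,255,0),1,cv2.LINE_AA,4)
    for P in pts: cv2.circle(im,tuple(int(t) for t in np.round((np.array(P)+.5-[x0,y0])*sc)),3,(255,0,255),-1)
    cv2.imwrite(fn,im)
E
python3 - <<'E'
from h import *
import pickle
S=pickle.load(open('S.pkl','rb'))
q0=dict(tray=[.505,-.225,.15],rack=[.543,.211,-.14])
Q={}
for k in q0:
    best=[]
    for names in (['top'],['side'],['top','side']):
        it=[(S[n],S[(n,k)][0]['mask']) for n in names if (n,k) in S]
        if len(it)==len(names):
            r=fitmask(it,k,q0[k]); print(k,names,np.round(r[0],4),r[1:])
            if names==['top']: Q[k]=r[0]
def lines(p,k,q):
    P=[outline(p,k,q)]
    a,b,h=BOX[k]
    P.append(proj(p,W(*q,[[sx*a/2,sy*b/2,h] for sx,sy in((-1,-1),(1,-1),(1,1),(-1,1))])))
    for y in (-.1185,-.0395,.0395,.1185):
        if k=='tray':
            t=np.linspace(0,2*np.pi,40); P.append(proj(p,W(*q,np.c_[.034*np.cos(t),y+.034*np.sin(t),0*t+.012])))
        else: P.append(proj(p,W(*q,[[sx*.04,y+sy*.0375,.010] for sx,sy in((-1,-1),(1,-1),(1,1),(-1,1))])))
    return P
for k,b in (('tray',(295,145,475,235)),('rack',(105,130,275,220))): draw(S['top'],lines(S['top'],k,Q[k]),b,4.4,f'pics/{k}_top.png')
for k,b in (('tray',(230,95,350,215)),('rack',(130,220,270,360))): draw(S['side'],lines(S['side'],k,Q[k]),b,4,f'pics/{k}_side.png')
E
```

```text
tray ['top'] [ 0.5028 -0.2237  0.1534] (np.float64(0.2842760792296302), np.float64(0.1886156150174982))
tray ['side'] [ 0.5037 -0.227   0.1438] (np.float64(0.45360028759968907), np.float64(0.45317959977547995))
tray ['top', 'side'] [ 0.503  -0.2242  0.1515] (np.float64(0.41205377328822873), np.float64(0.29127015344464047))
rack ['top'] [ 0.5406  0.2107 -0.1714] (np.float64(0.47949303051927217), np.float64(0.4626134213473443))
```

View pics/tray_top.png

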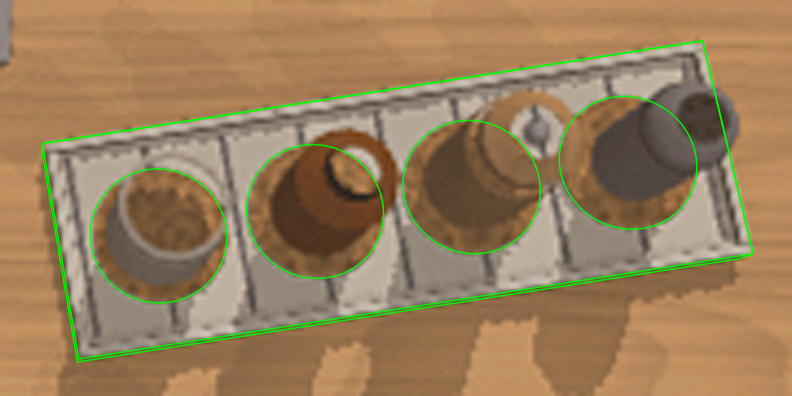

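View pics/rack_top.png

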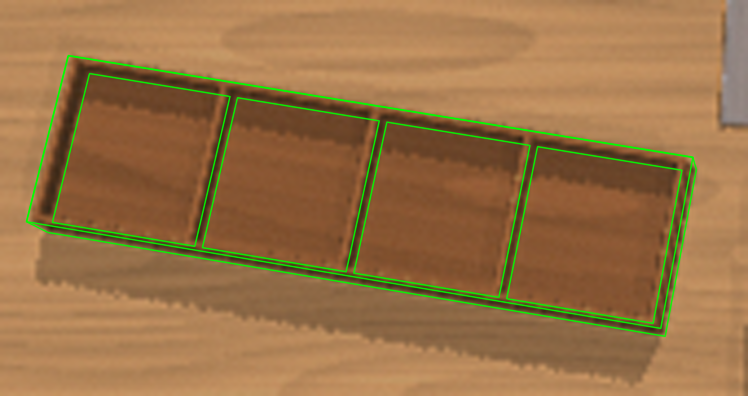

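View pics/tray_side.png

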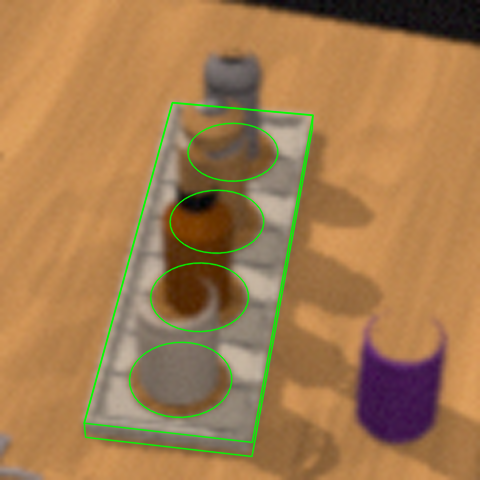

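View pics/rack_side.png

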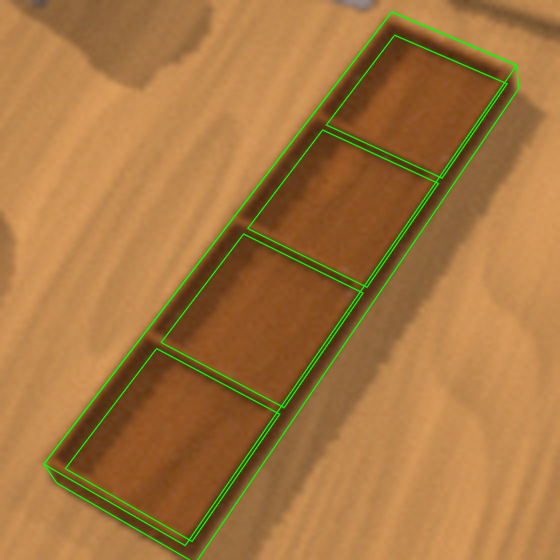

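```bash
cat >> h.py <<'E'
TR=(.5030,-.2242,.1525); RK=(.5406,.2107,-.1714)
SL=dict(jar=.1185,bottle=.0395,mill=-.0395,shaker=-.1185)
def spot(q,k): return W(*q,[[0,SL[k],0]])[0][:2]
def plan(P,Rm,wps,step=5.,turn=10.):
    """wps: list of (x,y,z,yaw) -> prints rows (cm, deg) in tool axes"""
    P=np.array(P);Rm=np.array(Rm)
    for x,y,z,yaw in wps:
        T=Ro.from_euler('xyz',[np.pi,0,yaw]).as_matrix()
        rv=Ro.from_matrix(Rm.T@T).as_rotvec(degrees=True); d=np.array([x,y,z])-P
        n=max(1,int(np.ceil(np.linalg.norm(d)*100/step)),int(np.ceil(np.abs(rv).max()/turn)))
        print('->',np.round((x,y,z,yaw),4),n,'rows')
        for i in range(n):
            s=Rm.T@(d/n)*100
            print('  ',np.round(s,2).tolist(),np.round(rv/n,1).tolist())
            Rm=Rm@Ro.from_rotvec(rv/n,degrees=True).as_matrix()
        P=np.array([x,y,z]);Rm=T
E
python3 - <<'E'
from bench import *
from h import *
for k in SL: print(k,np.round(spot(TR,k),4),np.round(spot(RK,k),4))
o=observe()
j=spot(TR,'jar')
plan(o['position'],Ro.from_euler('xyz',o['ee_rot']).as_matrix(),[(.42,.42,.24,-.83),(j[0],j[1],.18,TR[2]-np.pi/2)])
E
```

```text
jar [ 0.485  -0.1071] [0.5608 0.3275]
bottle [ 0.497  -0.1852] [0.5473 0.2496]
mill [ 0.509  -0.2632] [0.5339 0.1718]
shaker [ 0.521  -0.3413] [0.5204 0.0939]
-> [ 0.42  0.42  0.24 -0.83] 8 rows
   [3.89, 2.11, 0.07] [-0.0, -0.0, 4.3]
   [4.04, 1.82, 0.07] [-0.0, -0.0, 4.3]
   [4.16, 1.51, 0.07] [-0.0, -0.0, 4.3]
   [4.26, 1.2, 0.07] [-0.0, -0.0, 4.3]
   [4.34, 0.88, 0.07] [-0.0, -0.0, 4.3]
   [4.39, 0.55, 0.07] [-0.0, -0.0, 4.3]
   [4.42, 0.22, 0.07] [-0.0, -0.0, 4.3]
   [4.43, -0.11, 0.07] [-0.0, -0.0, 4.3]
-> [ 0.485  -0.1071  0.18   -1.4183] 11 rows
   [3.93, 2.8, 0.55] [0.0, -0.0, 3.1]
   [4.08, 2.58, 0.55] [0.0, -0.0, 3.1]
   [4.21, 2.36, 0.55] [0.0, -0.0, 3.1]
   [4.33, 2.13, 0.55] [0.0, -0.0, 3.1]
   [4.44, 1.9, 0.55] [0.0, -0.0, 3.1]
   [4.53, 1.66, 0.55] [0.0, -0.0, 3.1]
   [4.62, 1.41, 0.55] [0.0, -0.0, 3.1]
   [4.69, 1.17, 0.55] [0.0, -0.0, 3.1]
   [4.74, 0.91, 0.55] [0.0, -0.0, 3.1]
   [4.78, 0.66, 0.55] [0.0, -0.0, 3.1]
   [4.81, 0.4, 0.55] [0.0, -0.0, 3.1]
```

>>> carry_out([
  [[3.9,2.1,0],[0,0,4.3]],
  [[4.0,1.8,0],[0,0,4.3]],
  [[4.2,1.5,0],[0,0,4.3]],
  [[4.3,1.2,0],[0,0,4.3]],
  [[4.3,0.9,0],[0,0,4.3]],
], grip=1)

```text
time_s: 2.88
position: [0.3221, 0.5077, 0.2455]
ee_rot: [-3.141, 0.0, -0.611]
contact_force: [0.7, 1.0, 1.1]
opening: 0.0855
```

>>> carry_out([
  [[4.4,0.5,0],[0,0,4.3]],
  [[4.4,0.2,0],[0,0,4.3]],
  [[4.4,-0.1,0],[0,0,4.3]],
  [[3.9,2.8,0.5],[0,0,3.1]],
  [[4.1,2.6,0.5],[0,0,3.1]],
])

```text
time_s: 3.5
position: [0.4313, 0.3232, 0.235]
ee_rot: [3.141, -0.0, -0.945]
contact_force: [0.8, -0.7, 0.1]
opening: 0.0854
```

>>> carry_out([
  [[4.2,2.4,0.5],[0,0,3.1]],
  [[4.3,2.1,0.5],[0,0,3.1]],
  [[4.4,1.9,0.5],[0,0,3.1]],
  [[4.5,1.7,0.5],[0,0,3.1]],
  [[4.6,1.4,0.5],[0,0,3.1]],
])

```text
time_s: 4.12
position: [0.4579, 0.0844, 0.2106]
ee_rot: [-3.141, 0.0, -1.214]
contact_force: [1.4, 0.1, 0.1]
opening: 0.0855
```

>>> carry_out([
  [[4.7,1.2,0.6],[0,0,3.1]],
  [[4.7,0.9,0.6],[0,0,3.1]],
  [[4.8,0.7,0.6],[0,0,3.1]],
  [[4.8,0.4,0.6],[0,0,3.1]],
  [[0,0,0],[0,0,0]],
])

```text
time_s: 4.75
position: [0.4787, -0.1086, 0.1858]
ee_rot: [3.141, -0.0, -1.434]
contact_force: [-0.2, 0.2, 0.2]
opening: 0.0855
```

```bash
python3 - <<'E'
from bench import *
from h import *
p=capture('wrist');p['fish']=True
cv2.imwrite('pics/w1.png',p['pixels'][:,:,::-1])
for k in ['jar','bottle','mill']:
    for t in tip_of(p,k)[:2]: print(k,round(t['score'],2),np.round(t['uv'],1),np.round(onz(p,t['uv'],.012)[:2],4))
pts=[proj(p,np.r_[spot(TR,k),.012])[0] for k in SL]
t=np.linspace(0,2*np.pi,40)
P=[proj(p,W(*TR,np.c_[.034*np.cos(t),y+.034*np.sin(t),0*t+.012])) for y in SL.values()]
draw(p,P,(0,0,560,420),1.4,'pics/w1d.png',pts)
o=observe();print(o['position'],o['ee_rot'],p['xyz'],p['rotation'])
E
```

```text
jar 0.92 [276.4 194.7] [ 0.4857 -0.1096]
jar 0.75 [410.7 192.7] [ 0.3526 -0.131 ]
bottle 0.82 [273.2 115. ] [ 0.4986 -0.1841]
mill 0.78 [268.4  31.9] [ 0.5135 -0.2616]
[ 0.47924887 -0.10544684  0.1865768 ] [-3.14099844e+00  2.21805443e-05 -1.42846722e+00] [ 0.49034796 -0.18591499  0.31366372] [-3.11991356e-01 -1.20979925e-03 -3.00569302e+00]
```

View pics/w1d.png

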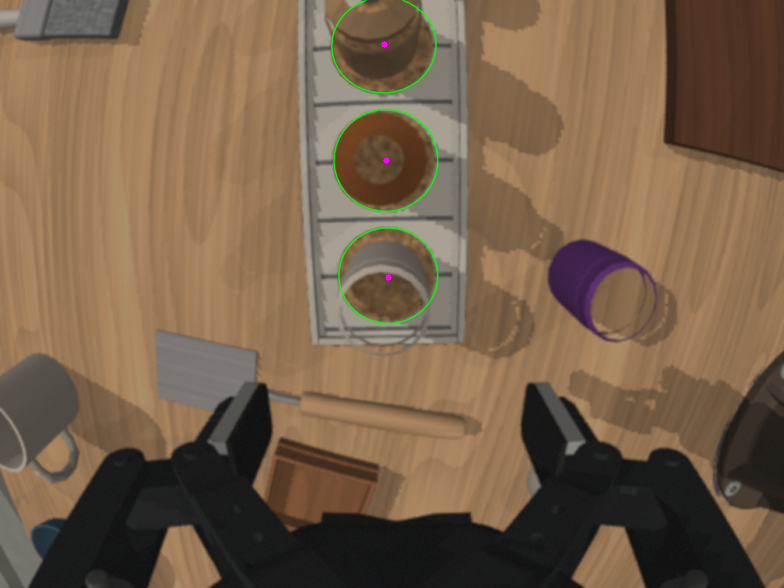

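The wrist view agrees with the model: the jar, bottle and mill bases fall on their fitted mats, with the jar at (388,276) in the enlarged picture. Next I lower onto the jar.

```bash
python3 - <<'E'
from bench import *
from h import *
o=observe()
plan(o['position'],Ro.from_euler('xyz',o['ee_rot']).as_matrix(),[(.4855,-.1085,.15,TR[2]-np.pi/2),(.4855,-.1085,.047,TR[2]-np.pi/2)],step=3)
E
```

```text
-> [ 0.4855 -0.1085  0.15   -1.4183] 2 rows
   [0.2, -0.29, 1.83] [-0.0, 0.0, -0.3]
   [0.2, -0.29, 1.83] [-0.0, 0.0, -0.3]
-> [ 0.4855 -0.1085  0.047  -1.4183] 4 rows
   [0.0, -0.0, 2.57] [0.0, 0.0, 0.0]
   [0.0, -0.0, 2.57] [0.0, 0.0, 0.0]
   [0.0, -0.0, 2.57] [0.0, 0.0, 0.0]
   [0.0, -0.0, 2.57] [0.0, 0.0, 0.0]
```

>>> carry_out([
  [[0.2,-0.3,1.8],[0,0,-0.3]],
  [[0.2,-0.3,1.8],[0,0,-0.3]],
  [[0,0,2.6],[0,0,0]],
  [[0,0,2.6],[0,0,0]],
  [[0,0,0],[0,0,0]],
])

```text
time_s: 5.58
position: [0.4846, -0.1082, 0.0972]
ee_rot: [3.138, 0.0, -1.417]
contact_force: [-0.1, -1.1, 0.8]
opening: 0.0854
```

>>> carry_out([
  [[0,0,2.6],[0,0,0]],
  [[0,0,2.5],[0,0,0]],
  [[0,0,0],[0,0,0]],
  [[0,0,0],[0,0,0]],
])

```text
time_s: 6.08
position: [0.4867, -0.1087, 0.0488]
ee_rot: [-3.14, -0.0, -1.418]
contact_force: [0.0, -0.7, -0.1]
opening: 0.0852
```

>>> carry_out([
  [[0,0,0],[0,0,0]],
  [[0,0,0],[0,0,0]],
  [[0,0,0],[0,0,0]],
  [[0,0,0],[0,0,0]],
  [[0,0,0],[0,0,0]],
], grip=0.4, newtons=35)

```text
time_s: 6.7
position: [0.4863, -0.109, 0.0484]
ee_rot: [-3.14, -0.0, -1.419]
contact_force: [-1.4, 1.2, 7.0]
opening: 0.0526
```

>>> carry_out([
  [[0,0,0],[0,0,0]],
  [[0,0,0],[0,0,0]],
  [[0,0,0],[0,0,0]],
])

```text
time_s: 7.08
position: [0.4863, -0.109, 0.0484]
ee_rot: [-3.14, -0.0, -1.419]
contact_force: [-1.6, 1.4, 6.7]
opening: 0.0528
```

>>> carry_out([
  [[0,0,-1],[0,0,0]],
  [[0,0,-2.5],[0,0,0]],
  [[0,0,-2.5],[0,0,0]],
  [[0,0,-2],[0,0,0]],
  [[0,0,0],[0,0,0]],
])

```text
time_s: 7.7
position: [0.4865, -0.1091, 0.1291]
ee_rot: [-3.138, -0.0, -1.419]
contact_force: [0.2, 0.4, -2.6]
opening: 0.053
```

```bash
python3 - <<'E'
from bench import *
from h import *
o=observe();print(o['position'],o['contact_force'],o['opening'])
j=spot(RK,'jar')
plan(o['position'],Ro.from_euler('xyz',o['ee_rot']).as_matrix(),[(j[0],j[1],o['position'][2],RK[2]-np.pi/2)],step=4)
E
```

```text
[ 0.4864692  -0.10905224  0.12906648] [ 0.24891303  0.35983207 -2.61645712] 0.05303960762831446
-> [ 0.5608  0.3275  0.1291 -1.7422] 12 rows
   [-3.5, -1.16, 0.0] [-0.0, 0.0, 1.5]
   [-3.53, -1.07, 0.0] [-0.0, 0.0, 1.5]
   [-3.56, -0.97, 0.0] [-0.0, 0.0, 1.5]
   [-3.58, -0.88, 0.0] [-0.0, 0.0, 1.5]
   [-3.61, -0.78, 0.0] [-0.0, 0.0, 1.5]
   [-3.63, -0.68, 0.0] [-0.0, 0.0, 1.5]
   [-3.64, -0.58, 0.0] [-0.0, 0.0, 1.5]
   [-3.66, -0.49, 0.0] [-0.0, 0.0, 1.5]
   [-3.67, -0.39, 0.0] [-0.0, 0.0, 1.5]
   [-3.68, -0.29, 0.0] [-0.0, 0.0, 1.5]
   [-3.69, -0.19, 0.0] [-0.0, 0.0, 1.5]
   [-3.69, -0.09, 0.0] [-0.0, 0.0, 1.5]
```

>>> carry_out([
  [[-3.5,-1.2,0],[0,0,1.5]],
  [[-3.5,-1.1,0],[0,0,1.5]],
  [[-3.6,-1.0,0],[0,0,1.5]],
  [[-3.6,-0.9,0],[0,0,1.5]],
  [[-3.6,-0.8,0],[0,0,1.5]],
])

```text
time_s: 8.32
position: [0.5171, 0.0741, 0.1263]
ee_rot: [3.14, -0.0, -1.551]
contact_force: [0.8, 0.1, -2.6]
opening: 0.0526
```

>>> carry_out([
  [[-3.6,-0.7,0],[0,0,1.5]],
  [[-3.6,-0.6,0],[0,0,1.5]],
  [[-3.7,-0.5,0],[0,0,1.5]],
  [[-3.7,-0.4,0],[0,0,1.6]],
  [[-3.7,-0.3,0],[0,0,1.6]],
])

```text
time_s: 8.95
position: [0.548, 0.2561, 0.126]
ee_rot: [3.14, -0.001, -1.685]
contact_force: [1.0, 0.3, -2.8]
opening: 0.0528
```

>>> carry_out([
  [[-3.6,-0.2,0],[0,0,1.6]],
  [[-3.6,-0.1,0],[0,0,1.6]],
  [[0,0,0],[0,0,0]],
  [[0,0,0],[0,0,0]],
])

```text
time_s: 9.45
position: [0.5599, 0.3257, 0.126]
ee_rot: [3.14, -0.002, -1.74]
contact_force: [-0.3, -0.5, -1.8]
opening: 0.0527
```

```bash
cat > d.py <<'E'
import sys
from bench import *
from h import *
k,h=sys.argv[1],float(sys.argv[2])
P=[];R=[];F=[]
p=capture('top')
cv2.imwrite('pics/%s_pl_t.png'%k,p['pixels'][:,:,::-1])
for i in range(1):
    o=observe();P.append(o['position'])
print(np.round(o['position'],4),np.round(o['ee_rot'],4),o['contact_force'],o['opening'])
j=spot(RK,k)
z=o['position'][2]
plan(o['position'],Ro.from_euler('xyz',o['ee_rot']).as_matrix(),[(j[0],j[1],z-.03,RK[2]-np.pi/2),(j[0],j[1],h,RK[2]-np.pi/2)],step=3)
s=capture('wrist');s['fish']=True
Pl=[proj(s,W(*RK,[[sx*.04,y+sy*.0375,.010] for sx,sy in((-1,-1),(1,-1),(1,1),(-1,1))])) for y in SL.values()]
draw(s,Pl,(0,0,560,420),1.4,'pics/%s_pl_w.png'%k)
E
python3 d.py jar .048
```

```text
[0.56   0.3254 0.1264] [ 3.1403e+00 -1.5000e-03 -1.7402e+00] [ 0.82491641  0.45812266 -2.39527965] 0.052657978542188434
-> [ 0.5608  0.3275  0.0964 -1.7422] 2 rows
   [-0.11, -0.02, 1.5] [0.0, -0.0, 0.1]
   [-0.11, -0.02, 1.5] [0.0, -0.0, 0.1]
-> [ 0.5608  0.3275  0.048  -1.7422] 2 rows
   [0.0, -0.0, 2.42] [0.0, 0.0, 0.0]
   [0.0, -0.0, 2.42] [0.0, 0.0, 0.0]
```

View pics/jar_pl_w.png

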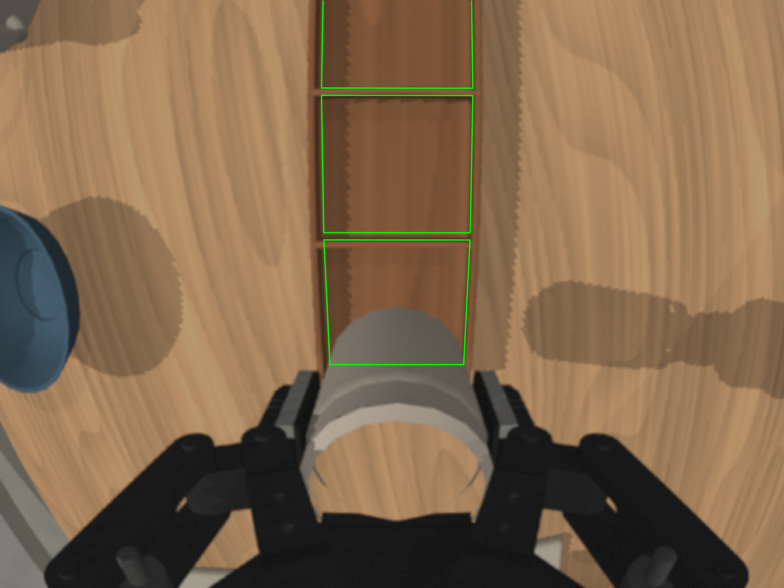

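View pics/jar_pl_t.png

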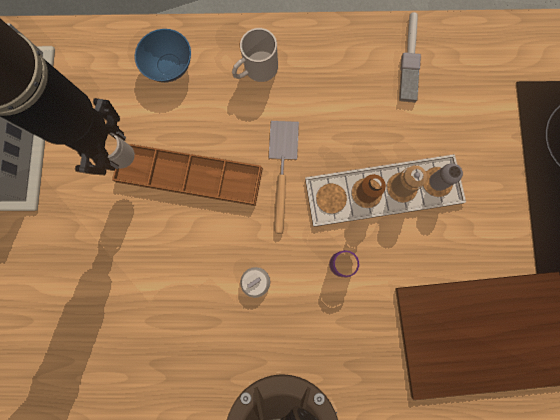

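>>> carry_out([
  [[-0.1,0,1.5],[0,0,0]],
  [[-0.1,0,1.5],[0,0,0.2]],
  [[0,0,2],[0,0,0]],
  [[0,0,1.8],[0,0,0]],
  [[0,0,0.5],[0,0,0]],
])

```text
time_s: 10.18
position: [0.5602, 0.3275, 0.0522]
ee_rot: [3.14, -0.002, -1.744]
contact_force: [-1.1, 0.9, -2.1]
opening: 0.0526
```

>>> carry_out([
  [[0,0,0.1],[0,0,0]],
  [[0,0,0.0],[0,0,0]],
  [[0,0,0],[0,0,0]],
])

```text
time_s: 10.55
position: [0.5613, 0.3287, 0.054]
ee_rot: [-3.141, 0.001, -1.743]
contact_force: [1.2, -1.4, -2.2]
opening: 0.0528
```

>>> carry_out([
  [[0,0,0.2],[0,0,0]],
  [[0,0,0.1],[0,0,0]],
  [[0,0,0],[0,0,0]],
])

```text
time_s: 10.92
position: [0.5609, 0.3283, 0.0502]
ee_rot: [3.141, -0.0, -1.744]
contact_force: [0.8, -0.1, -2.2]
opening: 0.0523
```

>>> carry_out([
  [[0,0,0.1],[0,0,0]],
  [[0,0,0.1],[0,0,0]],
  [[0,0,0],[0,0,0]],
])

```text
time_s: 11.3
position: [0.5609, 0.3283, 0.0482]
ee_rot: [3.141, -0.0, -1.744]
contact_force: [0.2, -0.8, -2.3]
opening: 0.0528
```

>>> carry_out([
  [[0,0,0.1],[0,0,0]],
  [[0,0,0],[0,0,0]],
])

```text
time_s: 11.55
position: [0.561, 0.3283, 0.0472]
ee_rot: [3.141, -0.0, -1.744]
contact_force: [-0.1, 0.5, -2.5]
opening: 0.0529
```

>>> carry_out([
  [[0,0,0.1],[0,0,0]],
  [[0,0,0],[0,0,0]],
])

```text
time_s: 11.8
position: [0.5611, 0.3284, 0.0466]
ee_rot: [-3.141, 0.0, -1.743]
contact_force: [-0.5, 0.8, 0.6]
opening: 0.0527
```

>>> carry_out([
  [[0,0,0.05],[0,0,0]],
  [[0,0,0],[0,0,0]],
])

```text
time_s: 12.05
position: [0.5611, 0.3285, 0.0465]
ee_rot: [-3.141, 0.0, -1.743]
contact_force: [-3.0, -0.5, 5.6]
opening: 0.0528
```

>>> carry_out([
  [[0,0,0],[0,0,0]],
  [[0,0,0],[0,0,0]],
  [[0,0,0],[0,0,0]],
  [[0,0,0],[0,0,0]],
  [[0,0,-1],[0,0,0]],
], grip=1)

```text
time_s: 12.68
position: [0.5606, 0.328, 0.0553]
ee_rot: [3.141, -0.001, -1.744]
contact_force: [-0.5, 0.6, 0.6]
opening: 0.0853
```

>>> carry_out([
  [[0,0,-2],[0,0,0]],
  [[0,0,-3],[0,0,0]],
  [[0,0,-4],[0,0,0]],
  [[0,0,-4],[0,0,0]],
  [[0,0,0],[0,0,0]],
])

```text
time_s: 13.3
position: [0.5627, 0.3297, 0.1908]
ee_rot: [-3.137, 0.006, -1.743]
contact_force: [-0.1, -0.4, 0.1]
opening: 0.0856
```

```bash
cat > n.py <<'E'
import sys
from bench import *
from h import *
k=sys.argv[1]
p=capture('side')
b=(130,95,350,360); draw(p,[proj(p,W(*RK,[[sx*.04,y+sy*.0375,.010] for sx,sy in((-1,-1),(1,-1),(1,1),(-1,1))])) for y in SL.values()],b,2.2,'pics/side_%s.png'%k)
o=observe();print(np.round(o['position'],4),np.round(o['ee_rot'],4),o['contact_force'],o['opening'])
j=spot(TR,k)
plan(o['position'],Ro.from_euler('xyz',o['ee_rot']).as_matrix(),[(j[0],j[1],.185,TR[2]-np.pi/2)],step=5)
E
python3 n.py bottle
```

```text
[0.5617 0.329  0.1885] [-3.1391  0.0036 -1.7434] [ 0.16589908  0.41600132 -1.30567698] 0.08535933776937339
-> [ 0.497  -0.1852  0.185  -1.4183] 11 rows
   [4.71, -0.22, 0.02] [-0.0, 0.0, -1.7]
   [4.71, -0.08, 0.02] [-0.0, 0.0, -1.7]
   [4.71, 0.05, 0.02] [-0.0, 0.0, -1.7]
   [4.71, 0.19, 0.02] [-0.0, 0.0, -1.7]
   [4.7, 0.33, 0.02] [-0.0, 0.0, -1.7]
   [4.69, 0.47, 0.02] [-0.0, 0.0, -1.7]
   [4.67, 0.61, 0.02] [-0.0, 0.0, -1.7]
   [4.65, 0.75, 0.03] [-0.0, 0.0, -1.7]
   [4.63, 0.89, 0.03] [-0.0, 0.0, -1.7]
   [4.6, 1.02, 0.03] [-0.0, 0.0, -1.7]
   [4.57, 1.16, 0.03] [-0.0, 0.0, -1.7]
```

View pics/side_bottle.png

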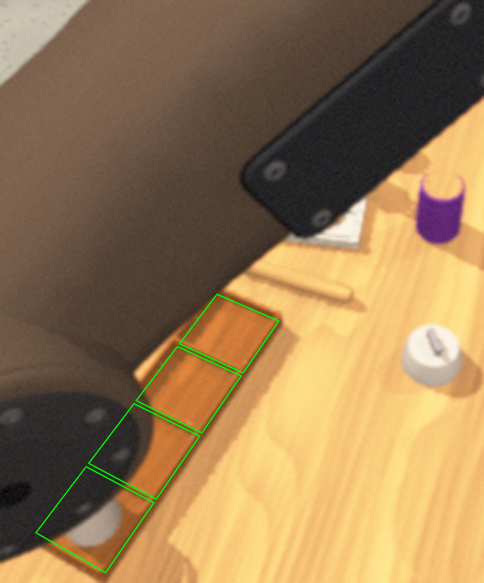

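The jar's base shows in the leftmost bay at (95,520) in the enlarged side view. Next is the bottle.

>>> carry_out([
  [[4.7,-0.2,0],[0,0,-1.7]],
  [[4.7,-0.1,0],[0,0,-1.7]],
  [[4.7,0.1,0],[0,0,-1.7]],
  [[4.7,0.2,0],[0,0,-1.7]],
  [[4.7,0.3,0],[0,0,-1.7]],
])

```text
time_s: 13.98
position: [0.5305, 0.0934, 0.1852]
ee_rot: [3.14, -0.001, -1.594]
contact_force: [0.0, 0.5, 0.1]
opening: 0.0852
```

>>> carry_out([
  [[4.7,0.5,0],[0,0,-1.7]],
  [[4.7,0.6,0],[0,0,-1.7]],
  [[4.7,0.8,0],[0,0,-1.7]],
  [[4.6,0.9,0],[0,0,-1.7]],
  [[4.6,1.0,0],[0,0,-1.7]],
])

```text
time_s: 14.6
position: [0.5006, -0.1408, 0.1853]
ee_rot: [3.141, 0.0, -1.446]
contact_force: [1.1, -0.3, 0.2]
opening: 0.0855
```

>>> carry_out([
  [[4.6,1.1,0],[0,0,-1.7]],
  [[0,0,0],[0,0,0]],
  [[0,0,0],[0,0,0]],
])

```text
time_s: 14.98
position: [0.4958, -0.1864, 0.1852]
ee_rot: [3.141, 0.0, -1.418]
contact_force: [-0.5, 0.3, -1.1]
opening: 0.0855
```

```bash
cat > w.py <<'E'
import sys
from bench import *
from h import *
k,h=sys.argv[1],float(sys.argv[2])
p=capture('wrist');p['fish']=True
for q in SL:
    for t in tip_of(p,q)[:2]: print(q,round(t['score'],2),np.round(t['uv'],1),np.round(onz(p,t['uv'],.012)[:2],4),np.round(spot(TR,q),4))
pts=[proj(p,np.r_[spot(TR,q),.012])[0] for q in SL]
t=np.linspace(0,2*np.pi,40)
P=[proj(p,W(*TR,np.c_[.034*np.cos(t),y+.034*np.sin(t),0*t+.012])) for y in SL.values()]
draw(p,P,(0,0,560,420),1.4,'pics/w_%s.png'%k,pts)
o=observe();print(np.round(o['position'],4),o['ee_rot'],o['contact_force'])
j=spot(TR,k); y=TR[2]-np.pi/2
plan(o['position'],Ro.from_euler('xyz',o['ee_rot']).as_matrix(),[(j[0],j[1],.15,y),(j[0],j[1],h,y)],step=3)
E
python3 w.py bottle .061
```

```text
jar 0.59 [406.3 264.8] [ 0.3524 -0.1321] [ 0.485  -0.1071]
jar 0.4 [282.1 114.3] [ 0.509  -0.2633] [ 0.485  -0.1071]
bottle 0.59 [278.6 198.7] [ 0.5002 -0.1837] [ 0.497  -0.1852]
mill 0.61 [277.7 114.3] [ 0.5129 -0.2627] [ 0.509  -0.2632]
shaker 0.95 [278.6  30.2] [ 0.5241 -0.3415] [ 0.521  -0.3413]
shaker 0.24 [282.2 272.8] [ 0.4849 -0.1054] [ 0.521  -0.3413]
[ 0.4965 -0.1855  0.1858] [-3.14150426e+00  5.02609220e-05 -1.41570836e+00] [ 0.01475125  1.42643484 -0.96325772]
-> [ 0.497  -0.1852  0.15   -1.4183] 2 rows
   [-0.01, -0.02, 1.79] [-0.0, 0.0, 0.1]
   [-0.01, -0.02, 1.79] [-0.0, 0.0, 0.1]
-> [ 0.497  -0.1852  0.061  -1.4183] 3 rows
   [0.0, -0.0, 2.97] [0.0, 0.0, 0.0]
   [0.0, -0.0, 2.97] [0.0, 0.0, 0.0]
   [0.0, -0.0, 2.97] [0.0, 0.0, 0.0]
```

View pics/w_bottle.png

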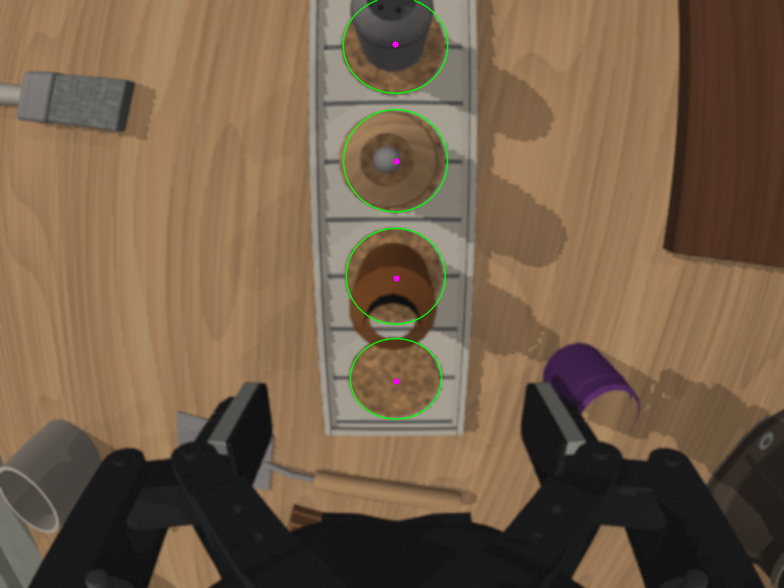

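>>> carry_out([
  [[0,-0.1,1.8],[0,0,0]],
  [[0,-0.1,1.8],[0,0,0]],
  [[0,-0.1,3],[0,0,0]],
  [[0,0,3],[0,0,0]],
  [[0,0,0],[0,0,0]],
])

```text
time_s: 15.85
position: [0.4979, -0.1852, 0.088]
ee_rot: [3.137, 0.001, -1.416]
contact_force: [-0.6, -0.3, 0.2]
opening: 0.0853
```

>>> carry_out([
  [[0,0,2],[0,0,0]],
  [[0,0,0.9],[0,0,0]],
  [[0,0,0],[0,0,0]],
  [[0,0,0],[0,0,0]],
])

```text
time_s: 16.35
position: [0.4999, -0.1859, 0.0617]
ee_rot: [-3.14, -0.0, -1.417]
contact_force: [-0.8, -0.1, -0.7]
opening: 0.0856
```

>>> carry_out([
  [[0,0,0],[0,0,0]],
  [[0,0,0],[0,0,0]],
  [[0,0,0],[0,0,0]],
  [[0,0,0],[0,0,0]],
  [[0,0,0],[0,0,0]],
], grip=0.4, newtons=40)

```text
time_s: 16.98
position: [0.4991, -0.186, 0.0614]
ee_rot: [3.141, -0.0, -1.417]
contact_force: [-2.8, 0.1, 5.3]
opening: 0.0475
```

>>> carry_out([
  [[0,0,0],[0,0,0]],
  [[0,0,0],[0,0,0]],
  [[0,0,0],[0,0,0]],
])

```text
time_s: 17.35
position: [0.4991, -0.186, 0.0614]
ee_rot: [3.141, -0.0, -1.417]
contact_force: [-3.8, 0.8, 5.6]
opening: 0.0468
```

>>> carry_out([
  [[0,0,-1],[0,0,0]],
  [[0,0,-2.5],[0,0,0]],
  [[0,0,-2.5],[0,0,0]],
  [[0,0,-2],[0,0,0]],
  [[0,0,0],[0,0,0]],
])

```text
time_s: 17.98
position: [0.5002, -0.1859, 0.1424]
ee_rot: [-3.138, -0.001, -1.417]
contact_force: [0.5, -0.7, -3.7]
opening: 0.0472
```

```bash
cat > c.py <<'E'
import sys
from bench import *
from h import *
o=observe();print(o['position'],o['contact_force'],o['opening'])
j=spot(RK,sys.argv[1])
plan(o['position'],Ro.from_euler('xyz',o['ee_rot']).as_matrix(),[(j[0],j[1],o['position'][2],RK[2]-np.pi/2)],step=4)
E
python3 c.py bottle
```

```text
[ 0.50018992 -0.1858807   0.14240473] [ 0.51683732 -0.72641075 -3.66388266] 0.0471974643416962
-> [ 0.5473  0.2496  0.1424 -1.7422] 11 rows
   [-3.85, -1.03, 0.0] [-0.0, 0.0, 1.7]
   [-3.88, -0.92, 0.0] [-0.0, 0.0, 1.7]
   [-3.9, -0.8, 0.0] [-0.0, 0.0, 1.7]
   [-3.92, -0.69, 0.0] [-0.0, 0.0, 1.7]
   [-3.94, -0.57, 0.0] [-0.0, 0.0, 1.7]
   [-3.96, -0.45, 0.0] [-0.0, 0.0, 1.7]
   [-3.97, -0.33, 0.0] [-0.0, 0.0, 1.7]
   [-3.98, -0.22, -0.0] [-0.0, 0.0, 1.7]
   [-3.98, -0.1, -0.0] [-0.0, 0.0, 1.7]
   [-3.98, 0.02, -0.0] [-0.0, 0.0, 1.7]
   [-3.98, 0.14, -0.0] [-0.0, 0.0, 1.7]
```

>>> carry_out([
  [[-3.8,-1.0,0],[0,0,1.7]],
  [[-3.9,-0.9,0],[0,0,1.7]],
  [[-3.9,-0.8,0],[0,0,1.7]],
  [[-3.9,-0.7,0],[0,0,1.7]],
  [[-3.9,-0.6,0],[0,0,1.7]],
])

```text
time_s: 18.6
position: [0.5201, 0.0123, 0.1397]
ee_rot: [3.14, -0.0, -1.567]
contact_force: [0.4, -0.0, -2.1]
opening: 0.0475
```

>>> carry_out([
  [[-4.0,-0.5,0],[0,0,1.7]],
  [[-4.0,-0.3,0],[0,0,1.7]],
  [[-4.0,-0.2,0],[0,0,1.7]],
  [[-4.0,-0.1,0],[0,0,1.7]],
  [[-4.0,0,0],[0,0,1.7]],
])

```text
time_s: 19.23
position: [0.5419, 0.2114, 0.1394]
ee_rot: [3.14, -0.001, -1.715]
contact_force: [0.1, -0.3, -3.0]
opening: 0.047
```

>>> carry_out([
  [[-3.9,0.1,0],[0,0,1.7]],
  [[0,0,0],[0,0,0]],
  [[0,0,0],[0,0,0]],
])

```text
time_s: 19.6
position: [0.5464, 0.2488, 0.1394]
ee_rot: [3.14, -0.002, -1.743]
contact_force: [0.6, -0.0, -2.4]
opening: 0.0473
```

```bash
python3 d.py bottle .061
```

```text
[0.5465 0.2484 0.1398] [ 3.1402e+00 -1.4000e-03 -1.7437e+00] [ 0.57860779  0.32129301 -2.75241631] 0.047235060635114144
-> [ 0.5473  0.2496  0.1098 -1.7422] 2 rows
   [-0.07, -0.03, 1.5] [0.0, -0.0, -0.0]
   [-0.07, -0.03, 1.5] [0.0, -0.0, -0.0]
-> [ 0.5473  0.2496  0.061  -1.7422] 2 rows
   [0.0, -0.0, 2.44] [0.0, 0.0, 0.0]
   [0.0, -0.0, 2.44] [0.0, 0.0, 0.0]
```

View pics/bottle_pl_w.png

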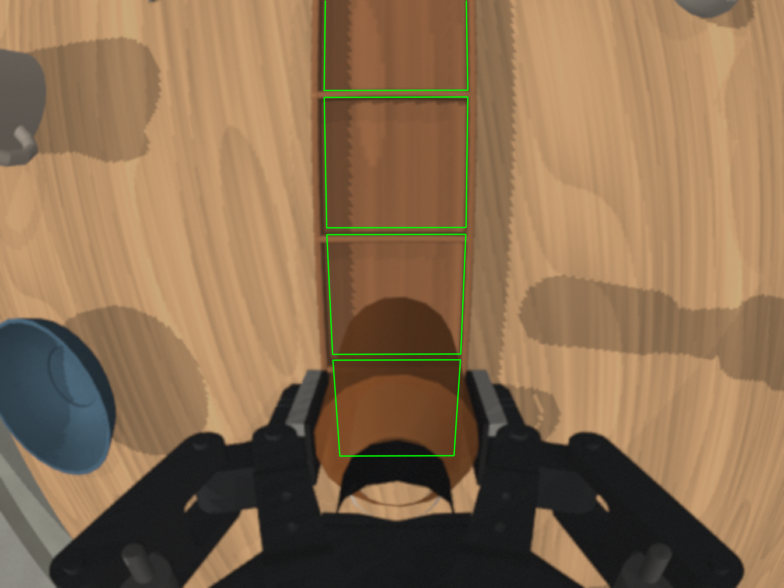

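View pics/bottle_pl_t.png

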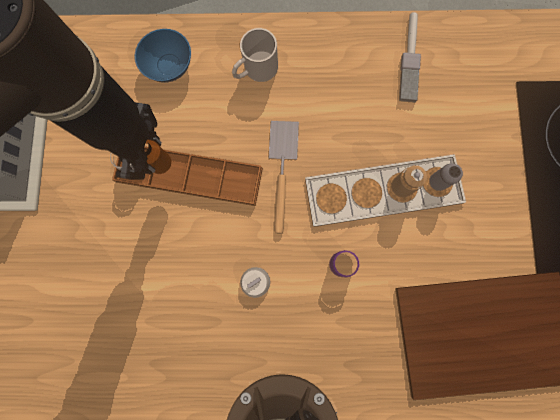

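The wrist view shows the bottle above the second bay, whose green outline spans rows 235–354. I lower it now.

>>> carry_out([
  [[-0.1,0,1.5],[0,0,0]],
  [[-0.1,0,1.5],[0,0,0]],
  [[0,0,2],[0,0,0]],
  [[0,0,1.8],[0,0,0]],
  [[0,0,0.4],[0,0,0]],
])

```text
time_s: 20.32
position: [0.5465, 0.2501, 0.0666]
ee_rot: [3.139, -0.003, -1.744]
contact_force: [-0.1, 0.3, -3.4]
opening: 0.0476
```

>>> carry_out([
  [[0,0,0.2],[0,0,0]],
  [[0,0,0.1],[0,0,0]],
  [[0,0,0.1],[0,0,0]],
  [[0,0,0],[0,0,0]],
])

```text
time_s: 20.82
position: [0.5477, 0.2513, 0.0652]
ee_rot: [-3.141, 0.001, -1.743]
contact_force: [-0.0, -0.6, -3.6]
opening: 0.0473
```

>>> carry_out([
  [[0,0,0.2],[0,0,0]],
  [[0,0,0.1],[0,0,0]],
  [[0,0,0],[0,0,0]],
])

```text
time_s: 21.2
position: [0.5475, 0.2511, 0.0617]
ee_rot: [3.141, -0.0, -1.744]
contact_force: [0.1, 0.1, -2.9]
opening: 0.047
```

>>> carry_out([
  [[0,0,0.1],[0,0,0]],
  [[0,0,0],[0,0,0]],
])

```text
time_s: 21.45
position: [0.5475, 0.2511, 0.0607]
ee_rot: [3.141, -0.0, -1.744]
contact_force: [0.3, -0.3, -2.6]
opening: 0.0475
```

>>> carry_out([
  [[0,0,0.1],[0,0,0]],
  [[0,0,0],[0,0,0]],
])

```text
time_s: 21.7
position: [0.5475, 0.2511, 0.0597]
ee_rot: [3.141, -0.0, -1.744]
contact_force: [0.0, -0.1, -2.9]
opening: 0.0472
```

>>> carry_out([
  [[0,0,0.1],[0,0,0]],
  [[0,0,0],[0,0,0]],
])

```text
time_s: 21.95
position: [0.5476, 0.2513, 0.0594]
ee_rot: [-3.141, 0.0, -1.743]
contact_force: [-1.9, -0.5, 4.0]
opening: 0.0472
```

>>> carry_out([
  [[0,0,0],[0,0,0]],
  [[0,0,0],[0,0,0]],
  [[0,0,0],[0,0,0]],
  [[0,0,0],[0,0,0]],
  [[0,0,-1],[0,0,0]],
], grip=1)

```text
time_s: 22.58
position: [0.5471, 0.2508, 0.0684]
ee_rot: [3.14, -0.001, -1.744]
contact_force: [-0.4, -0.4, 0.2]
opening: 0.0854
```

>>> carry_out([
  [[0,0,-2],[0,0,0]],
  [[0,0,-3],[0,0,0]],
  [[0,0,-4],[0,0,0]],
  [[0,0,-3],[0,0,0]],
  [[0,0,0],[0,0,0]],
])

```text
time_s: 23.2
position: [0.5489, 0.2521, 0.1926]
ee_rot: [-3.137, 0.004, -1.743]
contact_force: [-0.8, -0.2, 0.4]
opening: 0.0853
```

```bash
python3 n.py mill
```

```text
[0.548  0.2516 0.1907] [-3.1396e+00  2.5000e-03 -1.7435e+00] [-0.36366228  0.71046311 -0.73794648] 0.08550314059433503
-> [ 0.509  -0.2632  0.185  -1.4183] 11 rows
   [4.67, -0.46, 0.04] [-0.0, 0.0, -1.7]
   [4.68, -0.32, 0.04] [-0.0, 0.0, -1.7]
   [4.69, -0.18, 0.04] [-0.0, 0.0, -1.7]
   [4.69, -0.04, 0.04] [-0.0, 0.0, -1.7]
   [4.69, 0.1, 0.04] [-0.0, 0.0, -1.7]
   [4.69, 0.24, 0.05] [-0.0, 0.0, -1.7]
   [4.68, 0.38, 0.05] [-0.0, 0.0, -1.7]
   [4.67, 0.51, 0.05] [-0.0, 0.0, -1.7]
   [4.65, 0.65, 0.05] [-0.0, 0.0, -1.7]
   [4.63, 0.79, 0.05] [-0.0, 0.0, -1.7]
   [4.6, 0.93, 0.05] [-0.0, 0.0, -1.7]
```

View pics/side_mill.png

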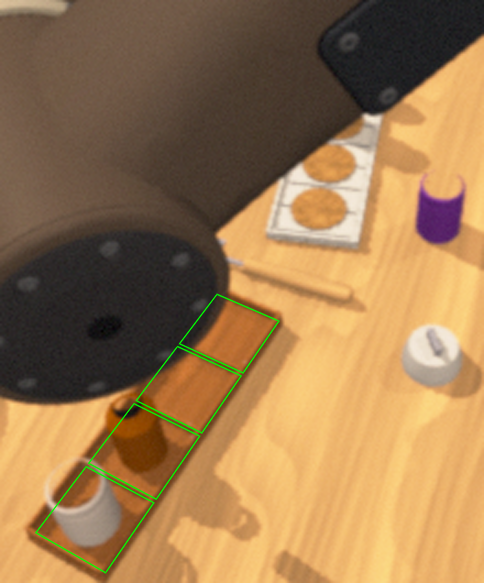

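The jar (88,520) and bottle (140,445) stand upright in bays 1 and 2. Next is the mill.

>>> carry_out([
  [[4.7,-0.5,0],[0,0,-1.7]],
  [[4.7,-0.3,0],[0,0,-1.7]],
  [[4.7,-0.2,0],[0,0,-1.7]],
  [[4.7,0,0],[0,0,-1.7]],
  [[4.7,0.1,0],[0,0,-1.7]],
])

```text
time_s: 23.88
position: [0.529, 0.0149, 0.1881]
ee_rot: [3.14, -0.0, -1.594]
contact_force: [0.3, -0.4, 0.8]
opening: 0.0853
```

>>> carry_out([
  [[4.7,0.2,0],[0,0,-1.7]],
  [[4.7,0.4,0],[0,0,-1.7]],
  [[4.7,0.5,0],[0,0,-1.7]],
  [[4.6,0.6,0],[0,0,-1.7]],
  [[4.6,0.8,0],[0,0,-1.7]],
])

```text
time_s: 24.5
position: [0.5121, -0.2189, 0.188]
ee_rot: [3.14, 0.0, -1.446]
contact_force: [0.2, 0.4, -0.5]
opening: 0.0852
```

>>> carry_out([
  [[4.6,0.9,0],[0,0,-1.7]],
  [[0,0,0],[0,0,0]],
  [[0,0,0],[0,0,0]],
])

```text
time_s: 24.88
position: [0.5091, -0.2642, 0.188]
ee_rot: [3.14, 0.001, -1.418]
contact_force: [-0.2, 0.2, -0.1]
opening: 0.0853
```

```bash
python3 w.py mill .064
```

```text
mill 0.76 [279.5 197.2] [ 0.5128 -0.2624] [ 0.509  -0.2632]
mill 0.66 [281.4 197.4] [ 0.5109 -0.2625] [ 0.509  -0.2632]
shaker 0.57 [279.2 115.3] [ 0.5247 -0.3397] [ 0.521  -0.3413]
[ 0.5099 -0.2634  0.1889] [-3.14148920e+00  3.11189937e-05 -1.41579863e+00] [0.53738561 0.05912099 0.23875588]
-> [ 0.509  -0.2632  0.15   -1.4183] 2 rows
   [-0.01, 0.05, 1.94] [-0.0, 0.0, 0.1]
   [-0.01, 0.04, 1.94] [-0.0, 0.0, 0.1]
-> [ 0.509  -0.2632  0.064  -1.4183] 3 rows
   [0.0, -0.0, 2.87] [0.0, 0.0, 0.0]
   [0.0, -0.0, 2.87] [0.0, 0.0, 0.0]
   [0.0, -0.0, 2.87] [0.0, 0.0, 0.0]
```

View pics/w_mill.png

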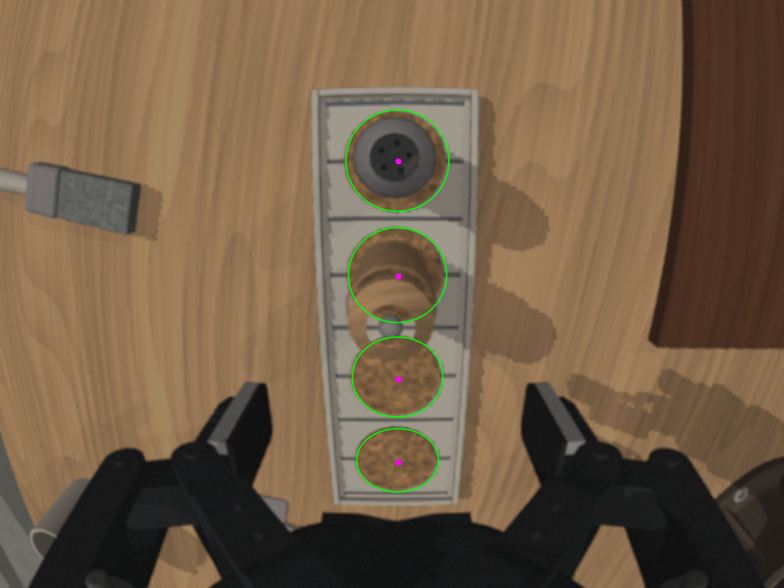

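>>> carry_out([
  [[0,-0.1,2],[0,0,0]],
  [[0,-0.1,2],[0,0,0]],
  [[0,0,3],[0,0,0]],
  [[0,0,3],[0,0,0]],
  [[0,0,0],[0,0,0]],
])

```text
time_s: 25.75
position: [0.5104, -0.2631, 0.087]
ee_rot: [3.138, 0.002, -1.416]
contact_force: [0.8, -0.5, -0.5]
opening: 0.0854
```

>>> carry_out([
  [[0,0,1.5],[0,0,0]],
  [[0,0,0.9],[0,0,0]],
  [[0,0,0],[0,0,0]],
  [[0,0,0],[0,0,0]],
])

```text
time_s: 26.25
position: [0.512, -0.2641, 0.0652]
ee_rot: [-3.141, -0.0, -1.417]
contact_force: [-0.7, -0.3, -0.4]
opening: 0.0853
```

>>> carry_out([
  [[0,0,0],[0,0,0]],
  [[0,0,0],[0,0,0]],
  [[0,0,0],[0,0,0]],
  [[0,0,0],[0,0,0]],
  [[0,0,0],[0,0,0]],
], grip=0.4, newtons=40)

```text
time_s: 26.88
position: [0.512, -0.2641, 0.0655]
ee_rot: [-3.141, -0.0, -1.417]
contact_force: [-1.6, 2.5, 5.5]
opening: 0.0491
```

>>> carry_out([
  [[0,0,0],[0,0,0]],
  [[0,0,0],[0,0,0]],
  [[0,0,0],[0,0,0]],
])

```text
time_s: 27.25
position: [0.5119, -0.2641, 0.0654]
ee_rot: [-3.141, -0.0, -1.417]
contact_force: [-0.8, 1.5, 6.4]
opening: 0.049
```

>>> carry_out([
  [[0,0,-1],[0,0,0]],
  [[0,0,-2.5],[0,0,0]],
  [[0,0,-2.5],[0,0,0]],
  [[0,0,-2],[0,0,0]],
  [[0,0,0],[0,0,0]],
])

```text
time_s: 27.88
position: [0.5125, -0.2641, 0.1464]
ee_rot: [-3.139, -0.001, -1.417]
contact_force: [-1.3, -0.3, -3.0]
opening: 0.0488
```

```bash
python3 c.py mill
```

```text
[ 0.51254829 -0.26414694  0.14640471] [-1.25008464 -0.33616064 -2.99593033] 0.04876683936772012
-> [ 0.5339  0.1718  0.1464 -1.7422] 11 rows
   [-3.89, -0.8, -0.0] [-0.0, -0.0, 1.7]
   [-3.91, -0.68, -0.0] [-0.0, -0.0, 1.7]
   [-3.93, -0.57, -0.0] [-0.0, -0.0, 1.7]
   [-3.94, -0.45, -0.0] [-0.0, -0.0, 1.7]
   [-3.95, -0.33, -0.0] [-0.0, -0.0, 1.7]
   [-3.96, -0.22, -0.0] [-0.0, -0.0, 1.7]
   [-3.97, -0.1, -0.0] [-0.0, -0.0, 1.7]
   [-3.97, 0.02, -0.0] [-0.0, -0.0, 1.7]
   [-3.97, 0.13, -0.0] [-0.0, -0.0, 1.7]
   [-3.96, 0.25, -0.0] [-0.0, -0.0, 1.7]
   [-3.95, 0.37, -0.0] [-0.0, -0.0, 1.7]
```

>>> carry_out([
  [[-3.9,-0.8,0],[0,0,1.7]],
  [[-3.9,-0.7,0],[0,0,1.7]],
  [[-3.9,-0.6,0],[0,0,1.7]],
  [[-3.9,-0.5,0],[0,0,1.7]],
  [[-4.0,-0.3,0],[0,0,1.7]],
])

```text
time_s: 28.5
position: [0.5213, -0.0647, 0.1437]
ee_rot: [3.14, -0.0, -1.567]
contact_force: [1.0, 0.9, -1.9]
opening: 0.049
```

>>> carry_out([
  [[-4.0,-0.2,0],[0,0,1.7]],
  [[-4.0,-0.1,0],[0,0,1.7]],
  [[-4.0,0,0],[0,0,1.7]],
  [[-4.0,0.1,0],[0,0,1.7]],
  [[-4.0,0.2,0],[0,0,1.7]],
])

```text
time_s: 29.12
position: [0.5322, 0.1349, 0.1436]
ee_rot: [3.14, -0.001, -1.715]
contact_force: [0.1, -1.0, -2.1]
opening: 0.0489
```

>>> carry_out([
  [[-3.8,0.4,0],[0,0,1.7]],
  [[0,0,0],[0,0,0]],
  [[0,0,0],[0,0,0]],
])

```text
time_s: 29.5
position: [0.5336, 0.1717, 0.1437]
ee_rot: [3.14, -0.001, -1.743]
contact_force: [-0.0, -1.0, -1.4]
opening: 0.0489
```

```bash
python3 d.py mill .065
```

```text
[0.5337 0.1713 0.1439] [ 3.1402e+00 -1.1000e-03 -1.7437e+00] [ 0.33338163 -0.71132371 -2.42339875] 0.04902728634647541
-> [ 0.5339  0.1718  0.1139 -1.7422] 2 rows
   [-0.02, -0.0, 1.5] [0.0, -0.0, -0.0]
   [-0.02, -0.0, 1.5] [0.0, -0.0, -0.0]
-> [ 0.5339  0.1718  0.065  -1.7422] 2 rows
   [0.0, -0.0, 2.45] [0.0, 0.0, 0.0]
   [0.0, -0.0, 2.45] [0.0, 0.0, 0.0]
```

View pics/mill_pl_w.png

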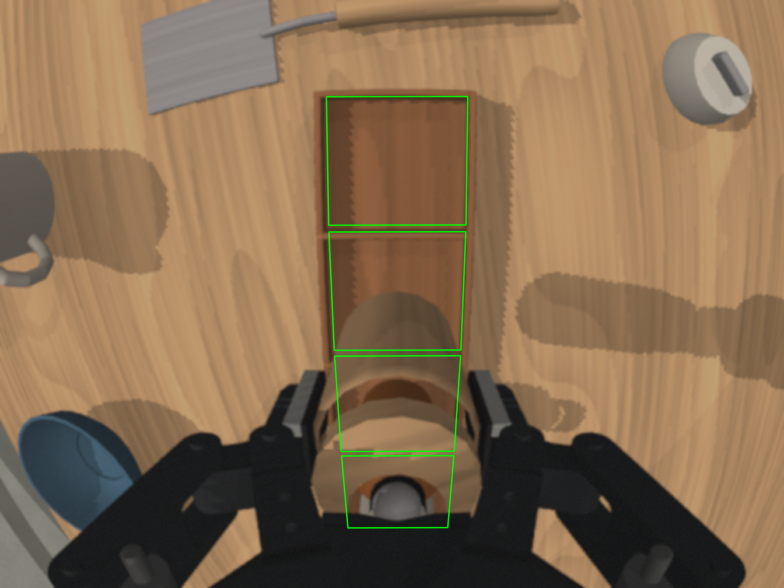

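View pics/mill_pl_t.png

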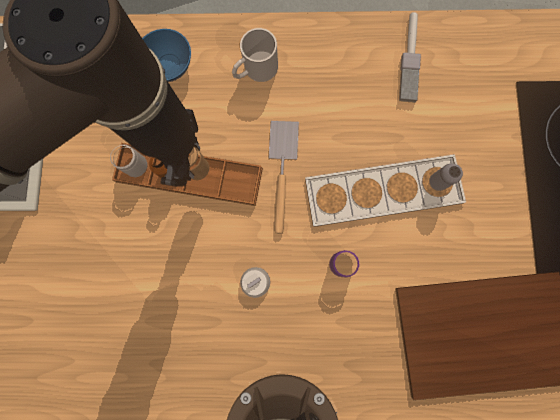

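The mill is over the third bay, whose outline spans rows 232–350 in the wrist view. I lower it.

>>> carry_out([
  [[0,0,1.5],[0,0,0]],
  [[0,0,1.5],[0,0,0]],
  [[0,0,2],[0,0,0]],
  [[0,0,1.8],[0,0,0]],
  [[0,0,0.4],[0,0,0]],
])

```text
time_s: 30.22
position: [0.5333, 0.1711, 0.0706]
ee_rot: [3.139, -0.002, -1.744]
contact_force: [0.2, -0.2, -2.1]
opening: 0.0489
```

>>> carry_out([
  [[0,0,0.2],[0,0,0]],
  [[0,0,0.2],[0,0,0]],
  [[0,0,0.1],[0,0,0]],
  [[0,0,0],[0,0,0]],
])

```text
time_s: 30.72
position: [0.5345, 0.1722, 0.0681]
ee_rot: [-3.141, 0.0, -1.743]
contact_force: [-0.9, -0.5, -2.4]
opening: 0.0489
```

>>> carry_out([
  [[0,0,0.1],[0,0,0]],
  [[0,0,0],[0,0,0]],
])

```text
time_s: 30.98
position: [0.5344, 0.1721, 0.0668]
ee_rot: [-3.142, 0.0, -1.743]
contact_force: [-0.1, -1.0, -2.9]
opening: 0.0489
```

>>> carry_out([
  [[0,0,0.1],[0,0,0]],
  [[0,0,0.1],[0,0,0]],
  [[0,0,0],[0,0,0]],
])

```text
time_s: 31.35
position: [0.5343, 0.172, 0.0647]
ee_rot: [3.141, -0.0, -1.744]
contact_force: [0.6, 0.3, -2.8]
opening: 0.0488
```

>>> carry_out([
  [[0,0,0.1],[0,0,0]],
  [[0,0,0],[0,0,0]],
])

```text
time_s: 31.6
position: [0.5343, 0.172, 0.0637]
ee_rot: [3.141, -0.0, -1.744]
contact_force: [-0.1, 0.0, -3.1]
opening: 0.0488
```

>>> carry_out([
  [[0,0,0.1],[0,0,0]],
  [[0,0,0],[0,0,0]],
])

```text
time_s: 31.85
position: [0.5344, 0.1721, 0.0635]
ee_rot: [-3.141, 0.0, -1.743]
contact_force: [-2.0, -0.7, 3.9]
opening: 0.0491
```

>>> carry_out([
  [[0,0,0],[0,0,0]],
  [[0,0,0],[0,0,0]],
  [[0,0,0],[0,0,0]],
  [[0,0,0],[0,0,0]],
  [[0,0,-1],[0,0,0]],
], grip=1)

```text
time_s: 32.48
position: [0.5339, 0.1717, 0.0725]
ee_rot: [3.14, -0.001, -1.744]
contact_force: [0.2, -0.4, 0.3]
opening: 0.0854
```

>>> carry_out([
  [[0,0,-2],[0,0,0]],
  [[0,0,-3],[0,0,0]],
  [[0,0,-4],[0,0,0]],
  [[0,0,-3],[0,0,0]],
  [[0,0,0],[0,0,0]],
])

```text
time_s: 33.1
position: [0.5358, 0.1728, 0.1964]
ee_rot: [-3.137, 0.004, -1.743]
contact_force: [0.3, -0.7, -1.0]
opening: 0.0852
```

```bash
python3 n.py shaker
```

```text
[0.5349 0.1724 0.1945] [-3.1395e+00  2.3000e-03 -1.7435e+00] [-0.01305247 -0.20729389 -0.68635792] 0.08553600100619055
-> [ 0.521  -0.3413  0.185  -1.4183] 11 rows
   [4.62, -0.68, 0.08] [-0.0, 0.0, -1.7]
   [4.64, -0.54, 0.08] [-0.0, 0.0, -1.7]
   [4.65, -0.4, 0.08] [-0.0, 0.0, -1.7]
   [4.66, -0.27, 0.08] [-0.0, 0.0, -1.7]
   [4.67, -0.13, 0.08] [-0.0, 0.0, -1.7]
   [4.67, 0.01, 0.08] [-0.0, 0.0, -1.7]
   [4.67, 0.15, 0.08] [-0.0, 0.0, -1.7]
   [4.66, 0.29, 0.08] [-0.0, 0.0, -1.7]
   [4.65, 0.42, 0.08] [-0.0, 0.0, -1.7]
   [4.64, 0.56, 0.08] [-0.0, 0.0, -1.7]
   [4.62, 0.7, 0.09] [-0.0, 0.0, -1.7]
```

View pics/side_shaker.png

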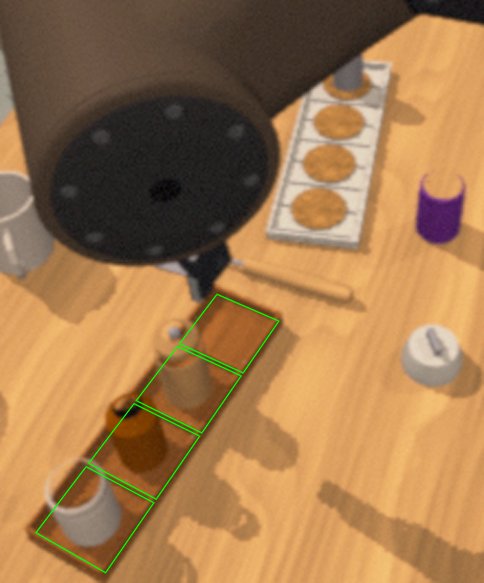

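The jar (88,520), bottle (140,445) and mill (185,375) all stand in bays 1–3. Next is the shaker.

>>> carry_out([
  [[4.6,-0.7,0.1],[0,0,-1.7]],
  [[4.6,-0.5,0.1],[0,0,-1.7]],
  [[4.7,-0.4,0],[0,0,-1.7]],
  [[4.7,-0.3,0],[0,0,-1.7]],
  [[4.7,-0.1,0],[0,0,-1.7]],
])

```text
time_s: 33.78
position: [0.5272, -0.0634, 0.1901]
ee_rot: [3.14, -0.0, -1.594]
contact_force: [0.9, 0.7, 0.3]
opening: 0.0854
```

>>> carry_out([
  [[4.7,0,0],[0,0,-1.7]],
  [[4.7,0.1,0],[0,0,-1.7]],
  [[4.7,0.3,0],[0,0,-1.7]],
  [[4.6,0.4,0],[0,0,-1.7]],
  [[4.6,0.5,0],[0,0,-1.7]],
])

```text
time_s: 34.4
position: [0.5223, -0.2968, 0.1899]
ee_rot: [3.14, 0.001, -1.446]
contact_force: [0.4, 1.0, 0.4]
opening: 0.0853
```

>>> carry_out([
  [[4.5,0.6,0],[0,0,-1.7]],
  [[0,0,0],[0,0,0]],
  [[0,0,0],[0,0,0]],
])

```text
time_s: 34.78
position: [0.522, -0.3406, 0.1898]
ee_rot: [3.14, 0.001, -1.418]
contact_force: [-0.4, -0.4, 0.1]
opening: 0.0856
```

```bash
python3 w.py shaker .058
```

```text
shaker 0.74 [279.7 195.2] [ 0.5256 -0.3403] [ 0.521  -0.3413]
[ 0.5229 -0.3399  0.191 ] [-3.14143046e+00 -2.23041929e-05 -1.41582192e+00] [ 0.5209939  -0.39311276 -0.21152073]
-> [ 0.521  -0.3413  0.15   -1.4183] 2 rows
   [0.06, 0.1, 2.05] [-0.0, -0.0, 0.1]
   [0.06, 0.1, 2.05] [-0.0, -0.0, 0.1]
-> [ 0.521  -0.3413  0.058  -1.4183] 4 rows
   [0.0, -0.0, 2.3] [0.0, 0.0, 0.0]
   [0.0, -0.0, 2.3] [0.0, 0.0, 0.0]
   [0.0, -0.0, 2.3] [0.0, 0.0, 0.0]
   [0.0, -0.0, 2.3] [0.0, 0.0, 0.0]
```

View pics/w_shaker.png

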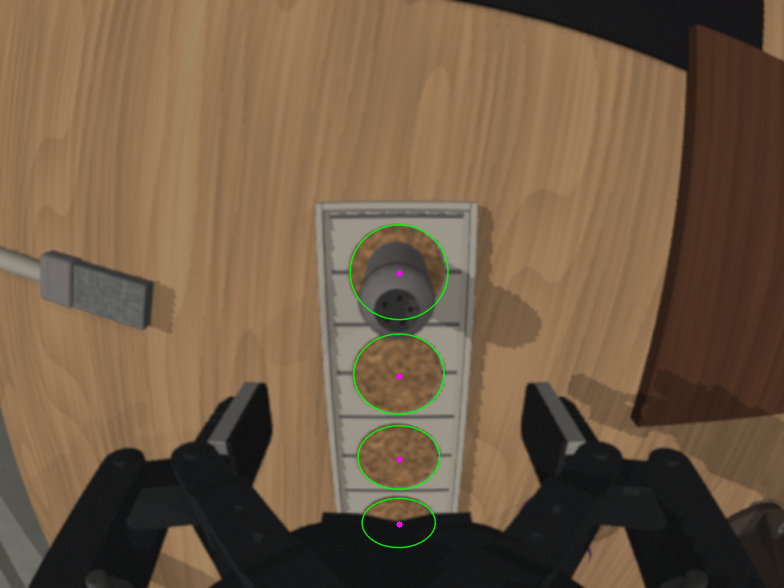

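>>> carry_out([
  [[0.1,-0.1,2],[0,0,0]],
  [[0,0,2],[0,0,0]],
  [[0,0,3],[0,0,0]],
  [[0,0,3],[0,0,0]],
  [[0,0,0],[0,0,0]],
])

```text
time_s: 35.65
position: [0.5225, -0.3405, 0.0889]
ee_rot: [3.138, 0.002, -1.417]
contact_force: [0.3, -0.6, 0.0]
opening: 0.0855
```

>>> carry_out([
  [[0,0,2],[0,0,0]],
  [[0,0,1],[0,0,0]],
  [[0,0,0],[0,0,0]],
  [[0,0,0],[0,0,0]],
])

```text
time_s: 36.15
position: [0.5244, -0.3418, 0.0618]
ee_rot: [-3.14, -0.001, -1.417]
contact_force: [0.7, -0.2, -0.3]
opening: 0.0855
```

>>> carry_out([
  [[0,0,0],[0,0,0]],
  [[0,0,0],[0,0,0]],
  [[0,0,0],[0,0,0]],
  [[0,0,0],[0,0,0]],
  [[0,0,0],[0,0,0]],
], grip=0.3, newtons=35)

```text
time_s: 36.78
position: [0.5238, -0.3418, 0.0613]
ee_rot: [-3.141, -0.0, -1.417]
contact_force: [-1.5, 0.3, 4.9]
opening: 0.0416
```

>>> carry_out([
  [[0,0,0],[0,0,0]],
  [[0,0,0],[0,0,0]],
  [[0,0,0],[0,0,0]],
])

```text
time_s: 37.15
position: [0.5238, -0.3418, 0.0612]
ee_rot: [-3.141, -0.0, -1.417]
contact_force: [-1.9, -0.4, 5.8]
opening: 0.0414
```

>>> carry_out([
  [[0,0,-1],[0,0,0]],
  [[0,0,-2.5],[0,0,0]],
  [[0,0,-2.5],[0,0,0]],
  [[0,0,-2],[0,0,0]],
  [[0,0,0],[0,0,0]],
])

```text
time_s: 37.78
position: [0.5248, -0.3419, 0.1426]
ee_rot: [-3.139, -0.002, -1.417]
contact_force: [0.8, 0.1, -1.6]
opening: 0.0412
```

```bash
python3 c.py shaker
```

```text
[ 0.52479574 -0.34193135  0.14261857] [ 0.76948483  0.13759891 -1.57012594] 0.04116281143927933
-> [ 0.5204  0.0939  0.1426 -1.7422] 11 rows
   [-3.92, -0.57, -0.0] [-0.0, -0.0, 1.7]
   [-3.94, -0.45, -0.0] [-0.0, -0.0, 1.7]
   [-3.95, -0.33, -0.0] [-0.0, -0.0, 1.7]
   [-3.96, -0.22, -0.0] [-0.0, -0.0, 1.7]
   [-3.96, -0.1, -0.0] [-0.0, -0.0, 1.7]
   [-3.96, 0.02, -0.0] [-0.0, -0.0, 1.7]
   [-3.96, 0.13, -0.0] [-0.0, -0.0, 1.7]
   [-3.95, 0.25, -0.0] [-0.0, -0.0, 1.7]
   [-3.95, 0.37, -0.0] [-0.0, -0.0, 1.7]
   [-3.93, 0.48, -0.0] [-0.0, -0.0, 1.7]
   [-3.92, 0.6, -0.0] [-0.0, -0.0, 1.7]
```

>>> carry_out([
  [[-3.9,-0.6,0],[0,0,1.7]],
  [[-3.9,-0.5,0],[0,0,1.7]],
  [[-4.0,-0.3,0],[0,0,1.7]],
  [[-4.0,-0.2,0],[0,0,1.7]],
  [[-4.0,-0.1,0],[0,0,1.7]],
])

```text
time_s: 38.4
position: [0.5214, -0.1413, 0.1398]
ee_rot: [3.14, 0.0, -1.567]
contact_force: [0.9, 0.5, -1.1]
opening: 0.0411
```

>>> carry_out([
  [[-4.0,0,0],[0,0,1.7]],
  [[-4.0,0.1,0],[0,0,1.7]],
  [[-3.9,0.3,0],[0,0,1.7]],
  [[-3.9,0.4,0],[0,0,1.7]],
  [[-3.9,0.5,0],[0,0,1.7]],
])

```text
time_s: 39.02
position: [0.519, 0.0561, 0.1399]
ee_rot: [3.14, -0.0, -1.715]
contact_force: [0.5, 0.3, -0.8]
opening: 0.0412
```

>>> carry_out([
  [[-3.8,0.6,0],[0,0,1.7]],
  [[0,0,0],[0,0,0]],
  [[0,0,0],[0,0,0]],
])

```text
time_s: 39.4
position: [0.5185, 0.0932, 0.14]
ee_rot: [3.14, -0.001, -1.743]
contact_force: [-0.1, -0.6, -1.3]
opening: 0.0411
```

```bash
python3 d.py shaker .061
```

```text
[0.5187 0.0929 0.1401] [ 3.1405e+00 -7.0000e-04 -1.7436e+00] [-0.30349411 -0.61846711 -1.99510562] 0.04146179434825331
-> [ 0.5204  0.0939  0.1101 -1.7422] 2 rows
   [-0.07, -0.08, 1.5] [0.0, -0.0, -0.0]
   [-0.07, -0.08, 1.5] [0.0, -0.0, -0.0]
-> [ 0.5204  0.0939  0.061  -1.7422] 2 rows
   [0.0, -0.0, 2.46] [0.0, 0.0, 0.0]
   [0.0, -0.0, 2.46] [0.0, 0.0, 0.0]
```

View pics/shaker_pl_w.png

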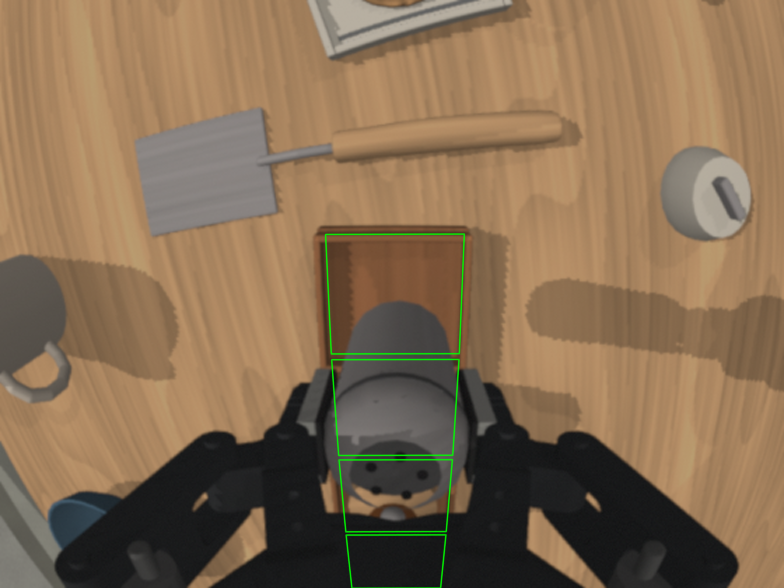

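The shaker is over the last bay, whose outline spans rows 234–354. I lower it to a contact height of about 0.059.

>>> carry_out([
  [[-0.1,-0.1,1.5],[0,0,0]],
  [[-0.1,-0.1,1.5],[0,0,0]],
  [[0,0,2],[0,0,0]],
  [[0,0,1.8],[0,0,0]],
  [[0,0,0.4],[0,0,0]],
])

```text
time_s: 40.12
position: [0.5204, 0.0941, 0.0667]
ee_rot: [3.139, -0.002, -1.744]
contact_force: [-0.3, 0.6, -1.7]
opening: 0.0415
```

>>> carry_out([
  [[0,0,0.2],[0,0,0]],
  [[0,0,0.2],[0,0,0]],
  [[0,0,0.1],[0,0,0]],
  [[0,0,0],[0,0,0]],
])

```text
time_s: 40.62
position: [0.5216, 0.0951, 0.0641]
ee_rot: [-3.141, 0.0, -1.743]
contact_force: [1.4, -0.3, -1.5]
opening: 0.0413
```

>>> carry_out([
  [[0,0,0.1],[0,0,0]],
  [[0,0,0.1],[0,0,0]],
  [[0,0,0],[0,0,0]],
])

```text
time_s: 41.0
position: [0.5215, 0.095, 0.0618]
ee_rot: [3.142, -0.0, -1.744]
contact_force: [-0.4, -0.0, -1.7]
opening: 0.0418
```

>>> carry_out([
  [[0,0,0.1],[0,0,0]],
  [[0,0,0.1],[0,0,0]],
  [[0,0,0],[0,0,0]],
])

```text
time_s: 41.38
position: [0.5214, 0.095, 0.0597]
ee_rot: [3.141, -0.0, -1.744]
contact_force: [0.8, 0.1, -2.4]
opening: 0.0413
```

>>> carry_out([
  [[0,0,0.1],[0,0,0]],
  [[0,0,0],[0,0,0]],
])

```text
time_s: 41.62
position: [0.5216, 0.0951, 0.0593]
ee_rot: [-3.141, 0.0, -1.743]
contact_force: [-3.0, -0.7, 4.6]
opening: 0.0412
```

>>> carry_out([
  [[0,0,0],[0,0,0]],
  [[0,0,0],[0,0,0]],
  [[0,0,0],[0,0,0]],
  [[0,0,0],[0,0,0]],
  [[0,0,-1],[0,0,0]],
], grip=1)

```text
time_s: 42.25
position: [0.521, 0.0948, 0.0685]
ee_rot: [3.14, -0.001, -1.744]
contact_force: [-0.2, -0.5, 0.2]
opening: 0.0853
```

>>> carry_out([
  [[0,0,-2],[0,0,0]],
  [[0,0,-3],[0,0,0]],
  [[0,0,-4],[0,0,0]],
  [[0,0,-4],[0,0,0]],
  [[0,0,-2],[0,0,0]],
])

```text
time_s: 42.88
position: [0.5223, 0.0953, 0.2221]
ee_rot: [-3.138, 0.002, -1.743]
contact_force: [-0.4, -0.1, -0.5]
opening: 0.0858
```

>>> carry_out([
  [[5,0,0],[0,0,0]],
  [[5,0,0],[0,0,0]],
  [[5,0,0],[0,0,0]],
  [[5,0,0],[0,0,0]],
  [[0,0,0],[0,0,0]],
])

```text
time_s: 43.5
position: [0.4862, -0.1045, 0.2196]
ee_rot: [-3.141, 0.0, -1.747]
contact_force: [-0.1, -0.1, -0.5]
opening: 0.0855
```

```bash
python3 - <<'E'
from bench import *
from h import *
sq=lambda p:[proj(p,W(*RK,[[sx*.04,y+sy*.0375,.010] for sx,sy in((-1,-1),(1,-1),(1,1),(-1,1))])) for y in SL.values()]
for n,b,s in (('side',(130,200,280,360),3.5),('top',(95,115,295,225),3.9)):
    p=capture(n); draw(p,sq(p),b,s,f'pics/fin_{n}.png')
    for k in SL:
        for t in tip_of(p,k)[:1]:
            w=onz(p,t['uv'],.010)[:2]; print(n,k,round(t['score'],2),np.round(w,4),'bay',np.round(spot(RK,k),4))
E
```

```text
side jar 0.98 [ 0.3387 -0.112 ] bay [0.5608 0.3275]
side bottle 0.72 [0.5492 0.2535] bay [0.5473 0.2496]
side mill 0.64 [0.5364 0.1717] bay [0.5339 0.1718]
side shaker 0.76 [0.5203 0.0865] bay [0.5204 0.0939]
top jar 0.69 [ 0.5088 -0.2673] bay [0.5608 0.3275]
top shaker 0.7 [0.5259 0.0949] bay [0.5204 0.0939]
```

View pics/fin_side.png

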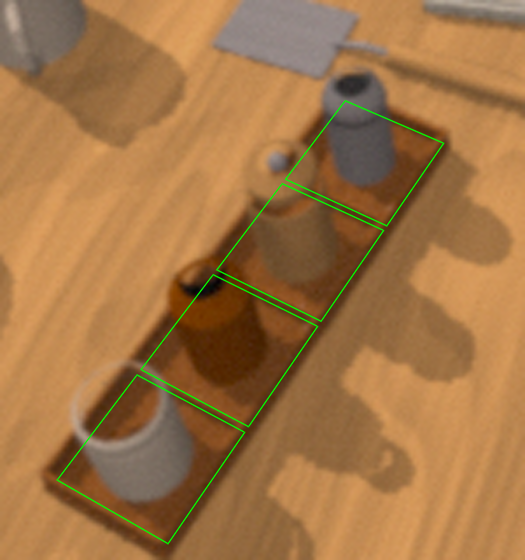

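View pics/fin_top.png

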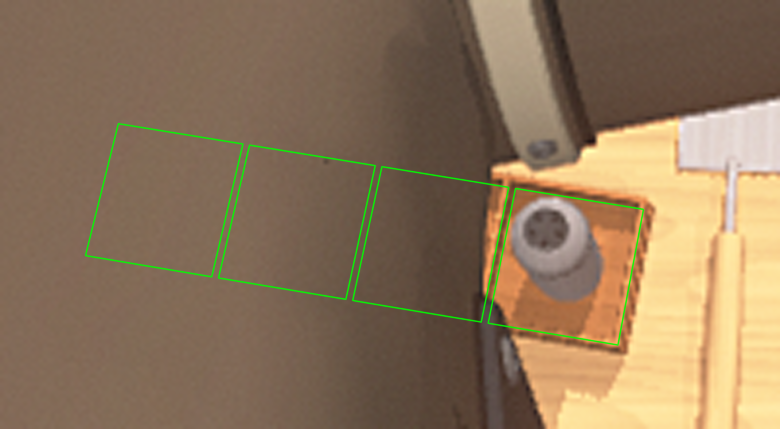

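All four stand upright in their own bays. From the left in the side view they are jar (140,440), bottle (220,330), mill (290,220) and shaker (360,140). The gripper is open and clear of everything.

```bash
python3 - <<'E'
from bench import *
print(sign_off())
E
```

```text
the job is handed in; nothing more can be done
None
```

All four seasonings are in the brown rack in the cook's order: jar, bottle, mill, shaker from the left. I handed the job in at about 44 s of the 99 s limit.

I lowered each one until the force reading showed contact with the bay floor. No reading passed about 7 N. Then I let go and lifted straight up.

**Last checks:**
- **Side view:** all four stand upright inside their own bays, and the gripper was open and well clear.
- **Top view:** the arm hid the first three bays, so it confirmed only the shaker.
- **Networks:** the position finder put the bottle, mill and shaker within about 8 mm of their bay centres. Its best jar match in the last side picture fell on the purple look-alike, and in the top picture on an empty mat. The jar's place therefore rests on the side picture itself and on the arm's reading when I released it, which was within 1 mm of its bay centre.
- **Look-alike:** I left the purple look-alike alone.

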